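# Cap the sample jars and start the shaker

### The job

With the capping tool, squarely press the snap cap of every sample jar fully home where the jar stands on the bench, and only then load that jar upright into a cell of the shaker, whose guard slides back to open. With all the jars loaded, slide the guard fully shut and press the green start button; the capping tool must end standing in its rest, and the other things on the bench stay where they are.

Things in the scene. Friction and masses are not known exactly. Their poses are not given: they have to be found in the camera images.
- shaker: Bench shaker, fixed, 310 mm (x) by 406 mm (y). Origin on the bench under the centre of its loading bay; x points from the bay to the white drive housing behind it (away from the robot at yaw 0), y left, z up. Blue bay walls to z = 112 mm, aluminium guard tracks at y = +-162 mm to 126 mm; housing x = 67 to 235 mm, top 112 mm; white console at the right end, y = -169 to -237 mm, top 100 mm.
- bay_floor (a point): Centre of the bay's black rubber floor, 12 mm above the bench (over the shaker's origin, same axes). The bay is 134 mm (x) by 304 mm (y) inside. A low cradle on the floor, walls 15 mm high, makes three 70 x 70 mm cells in a row, centred at shaker x = 0 and y = -95, 0 and +95 mm. One jar stands in a cell, any jar in any cell.
- guard (a joint): Clear sliding guard of the shaker in m: 0 shut over the bay, grows as it slides back along the shaker's x, 0.150 fully open over the drive housing. Rubs with about 2 N and stays where it is left. Panel 150 x 310 x 6 mm, top face at z = 124 mm.
- guard_handle (a point): Middle of the top edge of the guard's red grip rib near its front edge: rib 14 mm thick (shaker x), 90 mm long (y), standing 30 mm above the panel. Moves with the guard; 62 mm towards the shaker's front (-x) of the bay centre when shut, 88 mm behind it when fully open.
- start (a joint): Green start button on the shaker's console, in m pressed: 0 up, 0.006 fully down; spring, about 5 N fully down, comes back up. More than 0.004 starts the shaker.
- start_top (a point): Centre of the top face of the start button (32 mm across, pressed straight down). In the shaker's frame x = -30 mm, y = -203 mm, z = 122 mm.
- rest: Square steel-rimmed rubber tool rest, fixed, 110 x 110 mm outside; rim 5 mm thick, 10 mm high; floor 4 mm above the bench. Origin at the centre of its underside.
- capper: Capping tool, 220 g: disc 60 mm across and 14 mm thick with a flat black rubber face underneath, and a red square handle 28 x 28 mm, 50 mm tall, on top of the disc (64 mm tall in all). Origin at the centre of the rubber face; z up along the handle; x and y square to the handle's sides. Stands on its disc in the rest at the start.
- jar1: Amber sample jar 1 (all alike; some may be absent), about 240 g: straight body 56 mm across, 75 mm tall, white label; then a narrow neck with an blue seal ring that shows only while the cap is up. Origin at the centre of its underside, z up. Overall 104 mm tall with the cap up, 95 mm with it home.
- cap1 (a joint): White snap cap of jar 1, in m pressed down onto the neck: about 0 perched up (as delivered), 0.009 fully home against its stop. It moves only when pushed with more than about 13 N, and stays where it is left. The cap is 60 mm across and 18 mm tall, flat-topped, on the jar's axis, 2 mm wider than the jar all round; its top is 104 mm minus this value above the jar's underside.
- jar2: Amber sample jar 2 (all alike; some may be absent), about 240 g: straight body 56 mm across, 75 mm tall, white label; then a narrow neck with an blue seal ring that shows only while the cap is up. Origin at the centre of its underside, z up. Overall 104 mm tall with the cap up, 95 mm with it home.
- cap2 (a joint): White snap cap of jar 2, in m pressed down onto the neck: about 0 perched up (as delivered), 0.009 fully home against its stop. It moves only when pushed with more than about 13 N, and stays where it is left. The cap is 60 mm across and 18 mm tall, flat-topped, on the jar's axis, 2 mm wider than the jar all round; its top is 104 mm minus this value above the jar's underside.
- jar3: Amber sample jar 3 (all alike; some may be absent), about 240 g: straight body 56 mm across, 75 mm tall, white label; then a narrow neck with an blue seal ring that shows only while the cap is up. Origin at the centre of its underside, z up. Overall 104 mm tall with the cap up, 95 mm with it home.
- cap3 (a joint): White snap cap of jar 3, in m pressed down onto the neck: about 0 perched up (as delivered), 0.009 fully home against its stop. It moves only when pushed with more than about 13 N, and stays where it is left. The cap is 60 mm across and 18 mm tall, flat-topped, on the jar's axis, 2 mm wider than the jar all round; its top is 104 mm minus this value above the jar's underside.
- jar4: Amber sample jar 4 (all alike; some may be absent), about 240 g: straight body 56 mm across, 75 mm tall, white label; then a narrow neck with an blue seal ring that shows only while the cap is up. Origin at the centre of its underside, z up. Overall 104 mm tall with the cap up, 95 mm with it home.
- cap4 (a joint): White snap cap of jar 4, in m pressed down onto the neck: about 0 perched up (as delivered), 0.009 fully home against its stop. It moves only when pushed with more than about 13 N, and stays where it is left. The cap is 60 mm across and 18 mm tall, flat-topped, on the jar's axis, 2 mm wider than the jar all round; its top is 104 mm minus this value above the jar's underside.
- blue_bottle: Reagent bottle with a blue cap, 76 mm across, 150 mm tall. Bystander, not part of the job; origin at the centre of its underside.
- beaker: Glass beaker, 76 mm across, 60 mm tall. Bystander, not part of the job; origin at the centre of its underside.
- meter: Yellow multimeter lying flat, 170 x 85 x 35 mm. Bystander, not part of the job; origin at the centre of its underside.
- cork_ring: Cork flask ring, 100 mm across, 30 mm tall. Bystander, not part of the job; origin at the centre of its underside.
- scoop: Steel lab scoop, 200 mm long, lying flat. Bystander, not part of the job; origin at the centre of its underside.

How it is judged:
By the outcome, as a careful person would: the job done as asked, in the order asked, and still so for the second after the job is handed in, with the robot touching nothing.
Of jar1, jar2, jar3, jar4 only 2 to 3 are there at a start; the rules pass over those that are not, and their reading is None.
At some moment in a run one of jar1, jar2, jar3, jar4 may be knocked a few centimetres aside while the robot is not near it.
Once in a run the grip may slacken for a moment while it holds something.
It also fails if it takes over 210 s, if anything falls off the work surface, if the arm or the gripper's body presses on something with over 40 N, if the wrist force passes 120 N, or if a joint passes its speed limit or range.

### The arm

A 6-joint arm with a two-finger parallel gripper is mounted at the origin on the work surface. World frame = base frame: x ahead of the robot, y to its left, z up, the work surface at z = 0. Lengths are in mm, angles in degrees, forces in N, time in s.
With the tool pointing down it reaches from about 300 to 850 mm from the base axis. Payload 4.2 kg.
Tool frame: the origin (TCP) lies between the finger pads; the fingertips stand 19 mm ahead of it and the grasp point (between the pads) is the TCP; z points along the fingers, x is the direction in which the jaws open and shut, and the axes are right-handed (so a half turn about z gives the same grasp; the last joint's range is limited). The gripper opens to 91 mm and grips with 3 to 60 N. Pads are 32 mm wide; open, the fingers measure 118 mm over their backs; the gripper's body (76 mm by 178 mm) begins 60 mm behind the grasp point.
Start: joints at [71.906, 18.312, 89.639, -0, 72.044, -1.146], TCP at [167.617, 550.042, 232.976] pointing down, gripper open.
Joint ranges: [-177.97, 177.97], [-48.28, 115.42], [12.27, 149.76], [-77.06, 257.06], [2.81, 150.46], [-146.56, 146.56]. Speed limits (degrees/s): [147.25, 147.25, 180, 180, 180, 180].

### API

Orientations are given as [roll, pitch, yaw] about the fixed x, y, z axes, in that order (R = Rz(yaw) Ry(pitch) Rx(roll)).
In Python, from workcell import sensors, grab_frame, env gives the robot as it stands.
- The arm moves only by the tool servo_tool, never from a script. Its argument "motion" is one flat list of numbers, 7 for each row, row after row: the shift along the world's x, y, z in mm, then the turn, a rotation vector about the world's x, y, z in rad, then the opening in per cent of the stroke, from 0 (shut) to 100 (fully open). In form: [x, y, z, rx, ry, rz, grip, x, y, z, rx, ry, rz, grip, ...]. A call has 1 to 10 rows; each row shifts and turns the commanded pose from where the row before left it; what a row does not reach is not made up. A row lasts 1/12 s, in which the tool goes at most 41.7 mm and 7.16 degrees, less where a joint would pass 70% of its speed; a pose out of reach is approached as far as the arm can. A call with a gripper value outside its range is refused whole. The fingers move at their own pace and stop on an object; "newtons" is the grip in N (left out, the last holds). Time passes only in rows, so rows that do not move let the fingers close. It gives the time, the measured TCP pose, the force and the opening at its end, in the units of the state.
- sensors.state(): the state, without advancing time (a new reading comes with each control period).
- grab_frame(name): name is "scene" or "side" or "wrist"; returns a dict with "image" (480x640x3 uint8, red, green, blue), "depth" (480x640 float32, mm along the optical axis (not along the pixel's ray), 0 where there is no reading), "fx", "fy", "cx", "cy" (pixels), "dist_coeffs" ([k1, k2, p1, p2, k3] as OpenCV has them; the pictures are not rectified), "extrinsics" (4x4, takes a point from camera to world coordinates); the wrist camera has in their place "T_tool_cam" (4x4, takes a point from camera to tool coordinates, whose origin is the TCP and whose axes are the tool frame's). Camera axes: x right, y up, looking along -z (the intrinsics and any distortion apply to the point x, -y, -z); pixel columns grow to the right and rows downward; lengths in mm; the calibration is good to about 2 mm. A picture is of the moment at which its call begins: read the wrist's pose just before it.
- env.job_done(): hands the job in, once; it reports no verdict.
The state is a dict: "time_s": time; "qpos": joint angles; "qvel": joint speeds; "effort": joint torques, N m; "ee_pos": TCP position; "ee_rot": TCP orientation; "force": force on the tool from outside, world axes, zero at the start; "torque": the same for the moment, N m; "gripper_width": finger opening in mm.
Only numpy, scipy, OpenCV 4.12 (cv2) and the standard library are available. Lean on these libraries where they do the work, as an engineer would, in place of code of your own. Each camera call takes 0.05 s, during which the arm holds its last target.

## Working session

There is one attempt and no reset: what is moved stays moved. The work goes in short steps, Python scripts to look and compute and a tool call to move; the robot and the scene stay as the last step left them, time stands still between calls to the robot, and variables do not carry over. Pictures are saved under pics/ and viewed, and the job is handed in when it is done.

Besides the shell and the picture viewer there is one more tool, called as a command line: name --argument value ..., lists and objects as JSON in quotes. servo_tool: Moves the arm, as the interface text tells. Its arguments: {"type":"object","properties":{"motion":{"type":"array"},"newtons":{"type":"number"}},"required":["motion"]}

```bash
ls; mkdir -p pics; cat > h.py <<'E'
import numpy as np, cv2
from scipy.spatial.transform import Rotation as R
from workcell import sensors, grab_frame, env
def grab(n,fn=None):
    s=sensors.state(); f=grab_frame(n)
    if 'T_tool_cam' in f:
        T=np.eye(4);T[:3,:3]=R.from_euler('xyz',s['ee_rot'],degrees=True).as_matrix();T[:3,3]=s['ee_pos'];f['extrinsics']=T@np.array(f['T_tool_cam'])
    if fn: cv2.imwrite('pics/'+fn+'.png',f['image'][:,:,::-1])
    return f
def cloud(f):
    K=np.array([[f['fx'],0,f['cx']],[0,f['fy'],f['cy']],[0,0,1.]])
    v,u=np.mgrid[0:480,0:640]
    p=cv2.undistortPoints(np.stack([u,v],-1).reshape(-1,1,2).astype(float),K,np.array(f['dist_coeffs'])).reshape(480,640,2)
    d=f['depth'].astype(float)
    P=np.stack([p[...,0]*d,-p[...,1]*d,-d],-1)
    T=np.array(f['extrinsics'])
    W=P@T[:3,:3].T+T[:3,3]; W[d==0]=np.nan
    return W
def st():
    s=sensors.state(); print('t',round(s['time_s'],2),'pos',np.round(s['ee_pos'],1),'rot',np.round(s['ee_rot'],2),'F',np.round(s['force'],1),'w',round(s['gripper_width'],1))
E
python3 - <<'E'
from h import *
st(); print(sensors.state())
for n in ['scene','side','wrist']:
    f=grab(n,n+'0'); np.savez('/tmp/'+n+'0.npz',W=cloud(f),im=f['image']); print(n,np.round(f['extrinsics'],2).tolist(),f['fx'],f['dist_coeffs'])
E
```

```text
pics
t 0.0 pos [167.5 549.6 232.1] rot [1.800e+02 1.000e-01 7.305e+01] F [ 0.3 -0.1  0.2] w 91.2
{'time_s': 0.0, 'qpos': array([ 7.19028937e+01,  1.83520899e+01,  8.97061176e+01, -2.30075619e-03,
        7.20432706e+01, -1.14762582e+00]), 'qvel': array([-0.02092987, -0.03869988, -0.09312108, -0.02877685, -0.02956642,
       -0.03513543]), 'effort': array([-2.55232160e-03, -4.12466097e+01, -2.31967467e+01,  7.25103356e-02,
        4.58805438e-02, -1.43132402e-04]), 'ee_pos': array([167.51110297, 549.57131056, 232.11770298]), 'ee_rot': array([1.79999845e+02, 1.01501578e-01, 7.30512306e+01]), 'force': array([ 0.31104443, -0.09116164,  0.1720154 ]), 'torque': array([-0.02208405, -0.00790181, -0.04054782]), 'gripper_width': 91.16893402081548}
scene [[-0.31, -0.64, 0.71, 1328.53], [0.95, -0.21, 0.22, 98.05], [0.0, 0.74, 0.67, 864.77], [0.0, 0.0, 0.0, 1.0]] 472.48138258861235 [-0.08159644  0.          0.          0.          0.        ]
side [[1.0, 0.06, -0.05, 462.82], [-0.08, 0.68, -0.73, -940.63], [-0.0, 0.73, 0.68, 816.49], [0.0, 0.0, 0.0, 1.0]] 499.21604835006593 [-0.09870463  0.          0.          0.          0.        ]
wrist [[0.29, -0.91, -0.28, 87.95], [0.96, 0.28, 0.09, 573.12], [-0.0, -0.3, 0.96, 383.57], [0.0, 0.0, 0.0, 1.0]] 378.04717724614983 [0.02738835 0.         0.         0.         0.        ]
```

View pics/scene0.png

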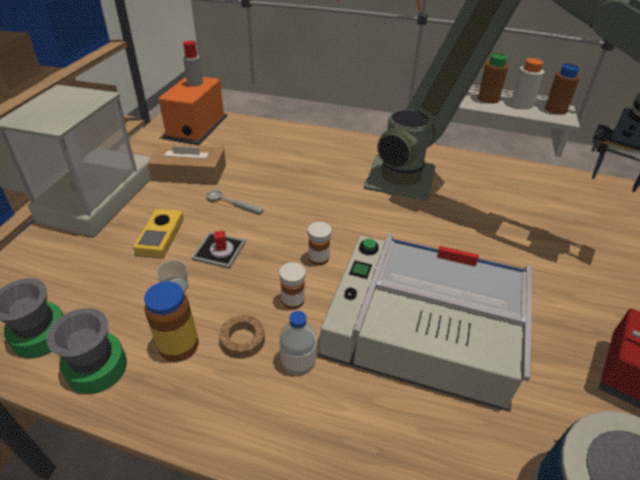

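View pics/side0.png

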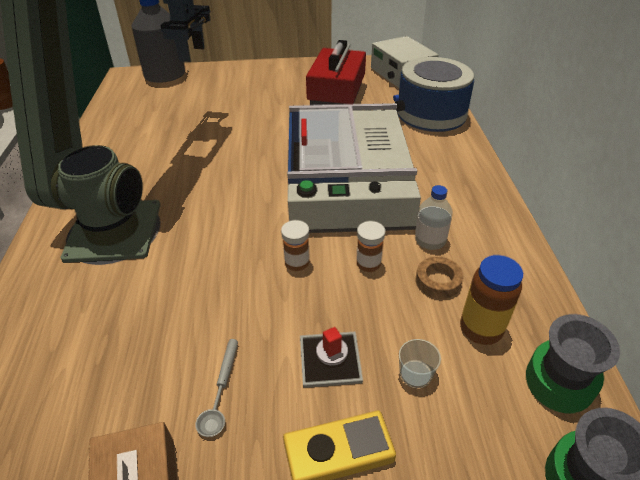

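View pics/wrist0.png

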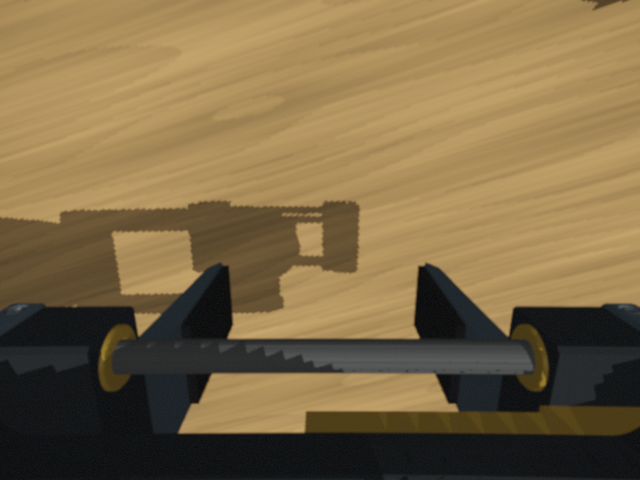

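Two jars show at scene (319,243) and (292,285); the capper stands in its rest at (220,247), and the shaker guard is shut. I'll measure the positions now.

```bash
python3 - <<'E'
from h import *
for n,pts in [('scene',dict(jarA=(319,230),jarB=(292,271),handle=(220,235),start=(369,246),grip=(458,255),restcorners=None)),('side',dict(jarA=(295,230),jarB=(371,231),handle=(332,336),start=(307,186),grip=(304,130),squirt=(439,192),ring=(440,265)))]:
    d=np.load(f'/tmp/{n}0.npz');W=d['W'];im=d['im']
    for k,p in pts.items():
        if p: print(n,k,np.round(W[p[1],p[0]],1))
    # caps: top cluster z 98-110 near the jars
    Z=W[...,2]
    for k in('jarA','jarB'):
        u,v=pts[k]; c=W[v,u]
        m=(np.hypot(W[...,0]-c[0],W[...,1]-c[1])<50)&(Z>98)&(Z<112)
        q=W[m]; (ctr,r)=cv2.minEnclosingCircle(q[:,:2].astype(np.float32)); print(n,k,'top',np.round(ctr,1),round(r,1),'z',np.round(np.median(q[:,2]),1),m.sum())
    u,v=pts['handle'];c=W[v,u]
    hsv=cv2.cvtColor(im,cv2.COLOR_RGB2HSV); red=(hsv[...,1]>150)&((hsv[...,0]<8)|(hsv[...,0]>172))
    m=red&(np.hypot(W[...,0]-c[0],W[...,1]-c[1])<60)
    q=W[m];t=q[q[:,2]>62] ; print('handle',m.sum(),'top',len(t),np.round(t.mean(0),1) if len(t) else '', 'zmax',np.round(np.percentile(q[:,2],[50,90,99]),1))
    if len(t)>4: print(cv2.minAreaRect(t[:,:2].astype(np.float32)))
    # disc 
    m=(np.hypot(W[...,0]-c[0],W[...,1]-c[1])<45)&(Z>13.5)&(Z<22)&~red
    q=W[m]; print('disc',cv2.minEnclosingCircle(q[:,:2].astype(np.float32)),m.sum())
    u,v=pts['grip'];c=W[v,u]
    m=red&(np.linalg.norm(W-c,axis=-1)<90); q=W[m]; print('grip',m.sum(),np.round(np.median(q,0),1),cv2.minAreaRect(q[:,:2].astype(np.float32)),'zmax',np.percentile(q[:,2],95))
    # shaker hull between z 90..130
    m=(Z>85)&(Z<135)&(W[...,0]>200)&(W[...,0]<800)&(W[...,1]>-150)&(W[...,1]<450)
    print('tall mask',m.sum())
    np.save(f'/tmp/{n}m.npy',W[m])
E
```

```text
scene jarA [ 456.2 -144.5  102.4]
scene jarB [ 614.4 -161.3  102.8]
scene handle [ 518.3 -391.6   70.6]
scene start [499.1  -9.6 123. ]
scene grip [496.  190.9 149.5]
scene jarA top [ 454.1 -143.6] 32.2 z 103.4 309
scene jarB top [ 616.  -161.4] 32.7 z 103.4 418
handle 171 top 76 [ 514.1 -395.7   67.7] zmax [59.3 68.9 70.7]
((512.228515625, -396.3455810546875), (29.214120864868164, 23.575044631958008), 23.73853874206543)
disc ((513.248291015625, -396.82061767578125), 30.826025009155273) 181
grip 430 [494.6 191.4 149.5] ((491.2907409667969, 190.32772827148438), (87.32962799072266, 17.668603897094727), 87.99951171875) zmax 156.04013577874667
tall mask 22792
side jarA [ 455.4 -152.   104.4]
side jarB [ 616.2 -166.8  102.7]
side handle [ 512.6 -402.8   65.9]
side start [488.  -23.2 121.9]
side grip [490.8 166.7 156.1]
side squirt [ 773.7 -101.3  146.9]
side ring [ 769.7 -202.8   22.3]
side jarA top [ 456.7 -145.8] 32.0 z 101.6 427
side jarB top [ 619.3 -163.2] 31.9 z 101.5 431
handle 429 top 194 [ 512.5 -400.7   66.8] zmax [59.  68.1 69.8]
((512.588623046875, -399.79608154296875), (26.084341049194336, 28.513587951660156), 20.600780487060547)
disc ((513.5388793945312, -399.31683349609375), 30.79315948486328) 363
grip 105 [489.5 162.8 153.1] ((491.414794921875, 186.40538024902344), (88.27606964111328, 10.900959968566895), 86.99504852294922) zmax 155.3056219915331
tall mask 12409
```

```bash
python3 - <<'E'
from h import *
# top-down height map from both cams
H=np.zeros((600,500),np.float32)  # rows: x from 800 down to 200 ; cols y 450..-550
for n in('scene','side'):
    d=np.load(f'/tmp/{n}0.npz');W=d['W'].reshape(-1,3);C=d['im'].reshape(-1,3)
    if n=='scene': I=np.zeros((600,800,3),np.uint8); Zb=np.full((600,800),-99.)
    ok=np.isfinite(W[:,0])
    u=((600-W[:,1])/1.5);v=((900-W[:,0])/1.5)
    ok&=(u>=0)&(u<799)&(v>=0)&(v<599)&(W[:,2]<170)
    for a,b,z,c in zip(u[ok].astype(int),v[ok].astype(int),W[ok,2],C[ok]):
        if z>Zb[b,a]: Zb[b,a]=z; I[b:b+2,a:a+2]=c[::-1]
cv2.imwrite('pics/top.png',I)
E
```

```text
(no output)
```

View pics/top.png

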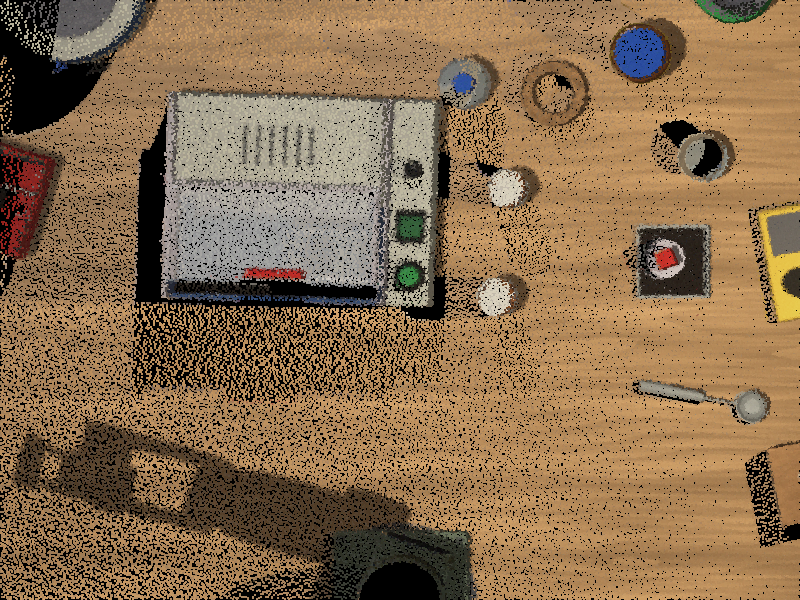

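```bash
python3 - <<'E'
from h import *
for n in('scene','side'):
    d=np.load(f'/tmp/{n}0.npz');W=d['W'];im=d['im'];Z=W[...,2]
    hsv=cv2.cvtColor(im,cv2.COLOR_RGB2HSV)
    m=(Z>85)&(Z<135)&(W[...,0]>420)&(W[...,0]<790)&(W[...,1]>-65)&(W[...,1]<400)
    m=cv2.morphologyEx(m.astype(np.uint8),cv2.MORPH_OPEN,np.ones((5,5)))>0
    q=W[m][:,:2]; r=cv2.minAreaRect(q.astype(np.float32)); print(n,'rect',r, q.min(0),q.max(0))
    g=(hsv[...,0]>45)&(hsv[...,0]<80)&(hsv[...,1]>120)&(Z>114)&(Z<130)&(W[...,1]<20)&(W[...,1]>-60)&(W[...,0]<520)
    q=W[g]; print('btn',g.sum(),np.round(q.mean(0),1),cv2.minEnclosingCircle(q[:,:2].astype(np.float32)))
    # tracks : z>119..132 excluding rib and button; 
    for lo,hi in((-30,60),(320,400)):
        t=(Z>122)&(Z<132)&(W[...,1]>lo)&(W[...,1]<hi)&(W[...,0]>460)&(W[...,0]<740)&~g
        q=W[t]; 
        if len(q)>20:
            a=np.polyfit(q[:,0],q[:,1],1); print('track',len(q),np.degrees(np.arctan(a[0])),'y at x=600',np.polyval(a,600),'z',np.median(q[:,2]))
    c=(Z>95)&(Z<105)&(W[...,1]>-70)&(W[...,1]<30)&(W[...,0]>430)&(W[...,0]<790)
    q=W[c]; print('console',len(q),cv2.minAreaRect(q[:,:2].astype(np.float32)))
E
```

```text
scene rect ((621.191650390625, 147.29278564453125), (412.1554260253906, 352.8470153808594), 87.85813903808594) [440.12780688 -64.7966754 ] [789.87009052 358.34689369]
btn 98 [490.5 -11.6 121.4] ((489.7403564453125, -12.168073654174805), 15.387784957885742)
track 1105 -4.524299927575434 y at x=600 33.64830065291768 z 126.21567046087114
track 1210 0.9342299555589356 y at x=600 339.7493380718858 z 126.88454965872921
console 2629 ((614.88720703125, -21.379642486572266), (349.3392028808594, 98.78025817871094), 0.4237840473651886)
side rect ((602.8026123046875, 152.91610717773438), (416.28778076171875, 309.98394775390625), 88.03836822509766) [442.101679   -58.21870784] [764.46614806 360.82045404]
btn 84 [486.  -14.1 120.2] ((488.2599182128906, -13.080404281616211), 17.480710983276367)
track 784 -4.151184243754519 y at x=600 30.522136513972256 z 124.6275983120608
track 386 0.2584634948821041 y at x=600 339.82915898208245 z 124.45369395556293
console 2387 ((596.703857421875, -13.10369873046875), (86.06917572021484, 307.164306640625), 88.82258605957031)
```

servo_tool --motion '[25,-28,-1,0,0,-0.1,60,25,-28,-1,0,0,-0.1,60,25,-28,-1,0,0,-0.1,60,25,-28,-1,0,0,-0.1,60,25,-28,-1,0,0,-0.1,60,25,-28,-1,0,0,-0.1,60,25,-28,-1,0,0,-0.1,60,25,-28,-1,0,0,-0.1,60,25,-28,-1,0,0,-0.1,60,25,-28,-1,0,0,-0.1,60]' --newtons 15

```text
time_s: 0.98
ee_pos: [418.4, 268.4, 222.9]
ee_rot: [-180.0, 0.0, 15.5]
force: [0.6, 0.3, -0.5]
gripper_width: 54.5
```

servo_tool --motion '[25,-27,-1,0,0,-0.1,60,25,-27,-1,0,0,-0.1,60,24,-25,-2,0,0,-0.108,60,0,0,0,0,0,0,60,0,0,0,0,0,0,60]'

```text
time_s: 1.4
ee_pos: [492.2, 189.8, 218.4]
ee_rot: [180.0, 0.1, -2.0]
force: [0.4, 0.1, -0.3]
gripper_width: 54.6
```

```bash
python3 - <<'E'
from h import *
st(); f=grab('wrist','w1'); W=cloud(f); im=f['image']
hsv=cv2.cvtColor(im,cv2.COLOR_RGB2HSV); red=(hsv[...,1]>150)&((hsv[...,0]<8)|(hsv[...,0]>172))&(W[...,2]>148)&(W[...,2]<160)
q=W[red]; print(red.sum(), np.round(np.median(q,0),1)); print(cv2.minAreaRect(q[:,:2].astype(np.float32)))
E
```

```text
t 1.4 pos [492.2 189.8 218.4] rot [ 1.7999e+02  7.0000e-02 -2.0400e+00] F [ 0.4  0.1 -0.3] w 54.6
2675 [489.4 195.5 153.6]
((489.1622314453125, 190.31251525878906), (87.49990844726562, 12.156633377075195), 88.0330810546875)
```

View pics/w1.png

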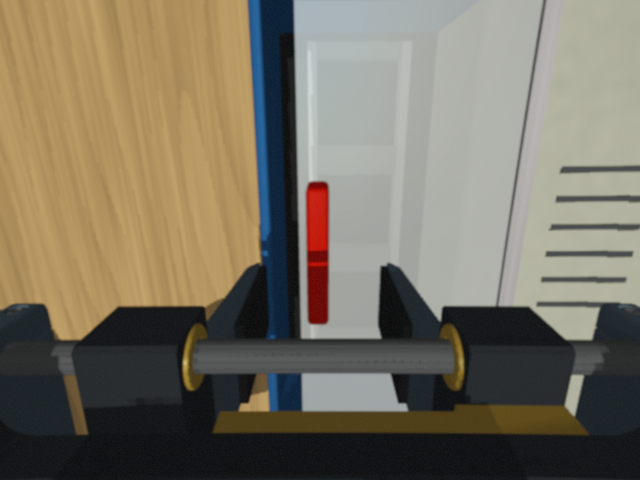

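The red rib lies between the fingers at pixel (317,250), at about (489.5, 190). Next I'll descend and grip it.

servo_tool --motion '[-2.5,0.5,-24,0,0,0,60,0,0,-24,0,0,0,60,0,0,-16,0,0,0,60,0,0,-7,0,0,0,60,0,0,0,0,0,0,10,0,0,0,0,0,0,10,0,0,0,0,0,0,10,0,0,0,0,0,0,10,0,0,0,0,0,0,10,0,0,0,0,0,0,10]' --newtons 15

```text
time_s: 2.28
ee_pos: [489.4, 191.7, 148.7]
ee_rot: [-180.0, -0.1, -1.9]
force: [0.2, -0.3, -0.9]
gripper_width: 18.0
```

servo_tool --motion '[0,0,0,0,0,0,5,0,0,0,0,0,0,5,10,-0.4,0,0,0,0,5,15,-0.5,0,0,0,0,5,15,-0.5,0,0,0,0,5,15,-0.5,0,0,0,0,5,15,-0.5,0,0,0,0,5,15,-0.5,0,0,0,0,5,0,0,0,0,0,0,5]'

```text
time_s: 3.03
ee_pos: [577.8, 188.5, 148.5]
ee_rot: [-180.0, -0.2, -1.9]
force: [3.1, 0.9, 4.4]
gripper_width: 14.0
```

servo_tool --motion '[10,-0.3,0,0,0,0,5,10,-0.3,0,0,0,0,5,6,-0.2,0,0,0,0,5,4,-0.1,0,0,0,0,5,0,0,0,0,0,0,5]'

```text
time_s: 3.45
ee_pos: [605.1, 187.6, 148.5]
ee_rot: [-180.0, -0.1, -1.9]
force: [0.8, -0.6, 5.8]
gripper_width: 13.8
```

servo_tool --motion '[4,-0.1,0,0,0,0,5,4,-0.1,0,0,0,0,5,3,-0.1,0,0,0,0,5,0,0,0,0,0,0,5]'

```text
time_s: 3.78
ee_pos: [610.0, 187.4, 148.3]
ee_rot: [179.9, 0.7, -1.9]
force: [-14.3, 0.3, 12.0]
gripper_width: 13.8
```

servo_tool --motion '[-2,0,0,0,0,0,40,0,0,0,0,0,0,40,0,0,0,0,0,0,40,0,0,20,0,0,0,60,0,0,30,0,0,0,80,-8,-40,20,0,0,0.05,90,-8,-40,0,0,0,0.05,90,-8,-40,0,0,0,0.05,90,-8,-40,0,0,0,0.05,90,-8,-40,0,0,0,0.05,90]'

```text
time_s: 4.62
ee_pos: [573.4, -10.9, 216.1]
ee_rot: [180.0, -0.0, 12.6]
force: [-0.0, 1.2, 0.3]
gripper_width: 78.2
```

servo_tool --motion '[-8,-40,0,0,0,0.05,90,-8,-40,0,0,0,0.05,90,-8,-40,0,0,0,0.05,90,-8,-40,0,0,0,0,90,-8,-40,0,0,0,0,90,-8,-40,0,0,0,0,90,-5,-40,0,0,0,0,90,0,-40,0,0,0,0,90,0,-30,0,0,0,0,90,0,0,0,0,0,0,90]'

```text
time_s: 5.45
ee_pos: [520.3, -365.4, 215.3]
ee_rot: [179.8, 0.1, 20.8]
force: [-0.9, -0.2, -0.2]
gripper_width: 81.8
```

```bash
cat >> h.py <<'E'
def redm(im):
    hsv=cv2.cvtColor(im,cv2.COLOR_RGB2HSV); return (hsv[...,1]>150)&((hsv[...,0]<8)|(hsv[...,0]>172))
E
python3 - <<'E'
from h import *
st(); f=grab('wrist','w2'); W=cloud(f)
m=redm(f['image'])&(W[...,2]>64)&(W[...,2]<75); q=W[m]
print(m.sum(),np.round(q.mean(0),1),cv2.minAreaRect(q[:,:2].astype(np.float32)))
f=grab('side'); W=cloud(f);f=grab('scene','sc2')
E
```

```text
t 5.45 pos [ 520.3 -365.4  215.3] rot [1.7981e+02 5.0000e-02 2.0750e+01] F [-0.9 -0.2 -0.2] w 81.8
982 [ 511.5 -399.2   67.5] ((511.19573974609375, -399.82928466796875), (27.59480094909668, 27.941852569580078), 20.957189559936523)
```

View pics/w2.png

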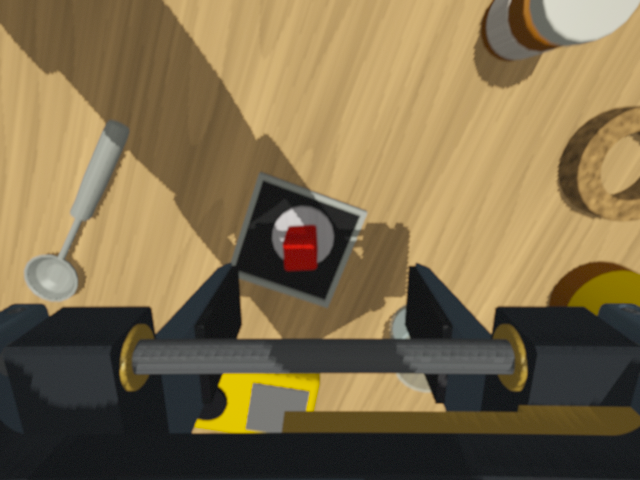

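View pics/sc2.png

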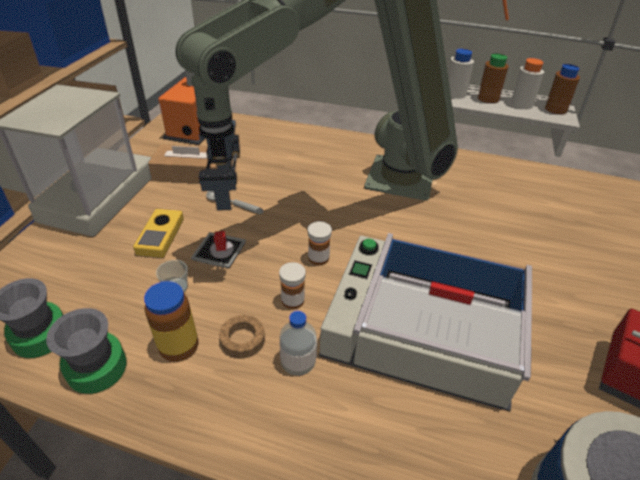

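Guard fully open. The capper handle sits at about (511.5, -399.6) with yaw 21°. I'll descend over it.

servo_tool --motion '[-9,-34,-5,0,0,0.004,80,0,0,-35,0,0,0,70,0,0,-35,0,0,0,60,0,0,-35,0,0,0,60,0,0,-35,0,0,0,60,0,0,-15,0,0,0,60,0,0,-7,0,0,0,60,0,0,0,0,0,0,60,0,0,0,0,0,0,60]'

```text
time_s: 6.35
ee_pos: [512.8, -392.8, 50.4]
ee_rot: [179.9, -0.1, 21.3]
force: [0.4, -0.4, 0.7]
gripper_width: 54.6
```

servo_tool --motion '[0,0,0,0,0,0,20,0,0,0,0,0,0,20,0,0,0,0,0,0,20,0,0,0,0,0,0,20,0,0,0,0,0,0,20,0,0,0,0,0,0,20,0,0,0,0,0,0,20]' --newtons 55

```text
time_s: 6.93
ee_pos: [511.8, -393.5, 50.2]
ee_rot: [180.0, -0.0, 21.3]
force: [-2.2, -0.1, 5.4]
gripper_width: 27.6
```

servo_tool --motion '[0,0,0,0,0,0,60,0,0,0,0,0,0,60,0,0,0,0,0,0,60,0,-6,-1,0,0,0,60,0,0,0,0,0,0,60,0,0,0,0,0,0,60]'

```text
time_s: 7.43
ee_pos: [511.7, -399.6, 48.0]
ee_rot: [-180.0, -0.0, 21.2]
force: [0.4, -0.2, -0.7]
gripper_width: 54.5
```

```bash
python3 - <<'E'
from h import *
st(); f=grab('wrist','w3'); W=cloud(f)
for n in ('side','scene'):
  f=grab(n,n+'3'); W=cloud(f)
  m=redm(f['image'])&(np.hypot(W[...,0]-512,W[...,1]+399)<45)&(W[...,2]<75); q=W[m]
  print(m.sum(),np.round(q.mean(0),1),cv2.minAreaRect(q[:,:2].astype(np.float32)))
  d=(np.hypot(W[...,0]-512,W[...,1]+399)<45)&(W[...,2]<22)&(W[...,2]>13.5)&~m;q=W[d]; print(cv2.minEnclosingCircle(q[:,:2].astype(np.float32)))
E
```

```text
t 7.43 pos [ 511.7 -399.6   48. ] rot [-179.99   -0.     21.23] F [ 0.4 -0.2 -0.7] w 54.5
331 [ 515.4 -407.5   49.7] ((514.7350463867188, -400.54949951171875), (26.860843658447266, 28.005861282348633), 25.952829360961914)
((518.9468994140625, -401.0799865722656), 30.684537887573242)
0 [nan nan nan] ((0.0, 0.0), (0.0, 0.0), 0.0)
((512.2432250976562, -391.316162109375), 34.78936767578125)<stdin>:6: RuntimeWarning: Mean of empty slice.
  ret = um.true_divide(
```

View pics/w3.png

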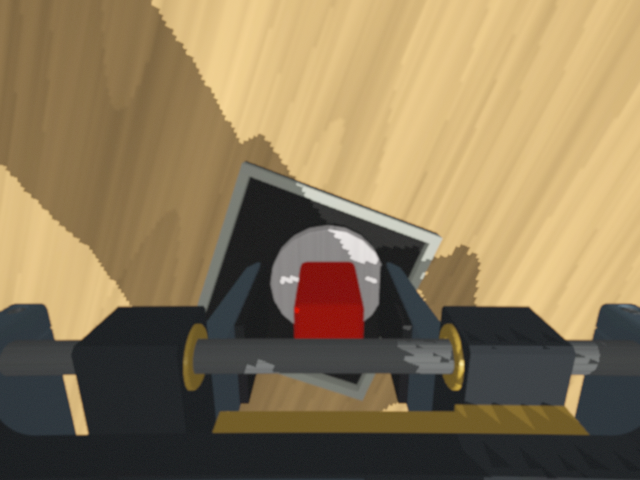

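servo_tool --motion '[0,0,0,0,0,0,20,0,0,0,0,0,0,20,0,0,0,0,0,0,20,0,0,0,0,0,0,20,0,0,0,0,0,0,20,0,0,0,0,0,0,20]' --newtons 55

```text
time_s: 8.08
ee_pos: [512.0, -399.2, 48.4]
ee_rot: [180.0, -0.0, 21.3]
force: [0.5, 0.1, 0.3]
gripper_width: 27.9
```

```bash
python3 - <<'E'
from h import *
st(); f=grab('wrist','w4'); W=cloud(f)
m=redm(f['image'])&(W[...,2]>64)&(W[...,2]<75)&(np.hypot(W[...,0]-512,W[...,1]+399)<45); q=W[m]
print(m.sum(),np.round(q.mean(0),1),cv2.minAreaRect(q[:,:2].astype(np.float32)))
d=(np.hypot(W[...,0]-512,W[...,1]+399)<45)&(W[...,2]<22)&(W[...,2]>13.5)&~redm(f['image']);q=W[d]; print(d.sum(),cv2.minEnclosingCircle(q[:,:2].astype(np.float32)))
E
```

```text
t 8.08 pos [ 512.  -399.2   48.4] rot [ 1.7999e+02 -3.0000e-02  2.1260e+01] F [0.5 0.1 0.3] w 27.9
2622 [ 509.6 -393.1   67.2] ((509.9062194824219, -393.8068542480469), (28.501453399658203, 16.214763641357422), 21.946739196777344)
2952 ((511.9480895996094, -398.83111572265625), 29.995563507080078)
```

servo_tool --motion '[0,0,15,0,0,0,20,0,0,30,0,0,0,20,0,0,35,0,0,0,20,-8,30,25,0,0,0,20,-9,36,15,0,0,0,20,-9,36,12,0,0,0,20,-9,36,10,0,0,0,20,-9,36,10,0,0,0,20,-9,36,0,0,0,0,20,-9,36,0,0,0,0,20]'

```text
time_s: 8.97
ee_pos: [448.9, -151.8, 200.7]
ee_rot: [180.0, -0.0, 21.2]
force: [0.6, 0.3, -2.1]
gripper_width: 27.7
```

servo_tool --motion '[-9,36,0,0,0,0,20,-9,25,0,0,0,0,20,0,0,0,0,0,0,20,0,0,0,0,0,0,20]'

```text
time_s: 9.3
ee_pos: [431.0, -91.3, 200.3]
ee_rot: [180.0, 0.0, 21.4]
force: [-0.2, 0.5, -1.8]
gripper_width: 27.8
```

```bash
cat >> h.py <<'E'
def caps(names=('wrist','side','scene'),fn=None,z0=88,z1=112,guess=((455,-145),(617,-162)),rad=60):
    for n in names:
        f=grab(n,(fn+n) if fn else None); W=cloud(f); im=f['image'].astype(int); Z=W[...,2]
        hsv=cv2.cvtColor(f['image'],cv2.COLOR_RGB2HSV)
        for g in guess:
            m=(np.hypot(W[...,0]-g[0],W[...,1]-g[1])<rad)&(Z>z0)&(Z<z1)&(hsv[...,1]<60)
            m=cv2.morphologyEx(m.astype(np.uint8),cv2.MORPH_OPEN,np.ones((3,3)))>0
            q=W[m]
            if len(q)<30: print(n,g,'few',len(q)); continue
            t=q[q[:,2]>np.percentile(q[:,2],85)-5]
            # algebraic circle fit on hull of top
            h=cv2.convexHull(t[:,:2].astype(np.float32)).reshape(-1,2)
            A=np.c_[2*h,np.ones(len(h))];s=np.linalg.lstsq(A,(h**2).sum(1),rcond=None)[0]
            print(n,g,'fit',np.round(s[:2],1),'r',round(float(np.sqrt(s[2]+s[0]**2+s[1]**2)),1),'z',np.round(np.median(t[:,2]),1),len(t))
E
python3 - <<'E'
from h import *
st(); caps(fn='p5')
E
```

```text
t 9.3 pos [431.  -91.3 200.3] rot [1.7998e+02 2.0000e-02 2.1410e+01] F [-0.2  0.5 -1.8] w 27.8
wrist (455, -145) few 0
wrist (617, -162) fit [ 623.5 -157.9] r 23.5 z 102.9 1916
side (455, -145) fit [ 455.  -146.6] r 29.9 z 101.5 422
side (617, -162) fit [ 617.7 -162.3] r 29.8 z 101.3 433
scene (455, -145) fit [ 453.6 -144.8] r 29.9 z 103.7 293
scene (617, -162) fit [ 617.  -161.1] r 29.4 z 103.4 390
```

View pics/p5wrist.png

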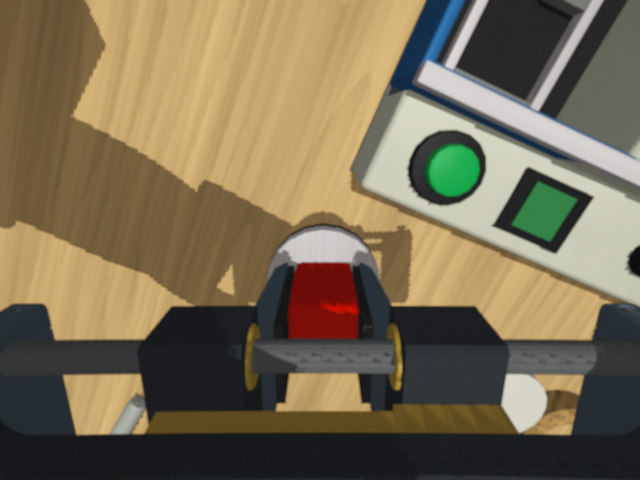

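servo_tool --motion '[14,-35,0,0,0,0,20,14,-35,0,0,0,0,20,14,-35,0,0,0,0,20,14,-33,0,0,0,0,20,0,0,0,0,0,0,20,0,0,0,0,0,0,20]'

```text
time_s: 9.95
ee_pos: [488.1, -233.0, 199.3]
ee_rot: [-180.0, 0.0, 21.0]
force: [0.4, 0.3, -2.0]
gripper_width: 27.7
```

```bash
python3 - <<'E'
from h import *
st(); caps(('wrist',),fn='p6')
E
```

```text
t 9.95 pos [ 488.1 -233.   199.3] rot [-1.7996e+02  4.0000e-02  2.1010e+01] F [ 0.4  0.3 -2. ] w 27.7
wrist (455, -145) fit [ 453.8 -146.6] r 29.6 z 102.6 7658
wrist (617, -162) fit [ 615.6 -163.2] r 29.8 z 102.6 6219
```

View pics/p6wrist.png

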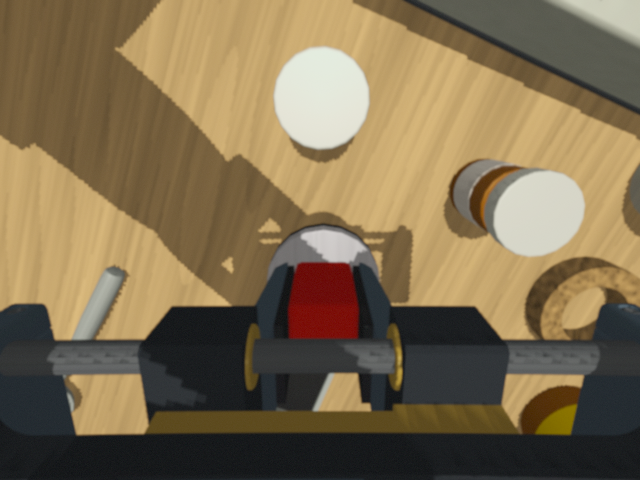

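servo_tool --motion '[-11,29,0,0,0,0,20,-12,29,0,0,0,0,20,-11,28.5,0,0,0,0,20,0,0,-20,0,0,0,20,0,0,-15,0,0,0,20,0,0,-8,0,0,0,20,0,0,0,0,0,0,20,0,0,0,0,0,0,20]'

```text
time_s: 10.67
ee_pos: [453.6, -143.6, 157.4]
ee_rot: [-180.0, 0.0, 21.3]
force: [0.3, 0.7, -1.6]
gripper_width: 27.5
```

servo_tool --motion '[0,-3,-3,0,0,0,20,0,0,0,0,0,0,20,0,0,0,0,0,0,20]'

```text
time_s: 10.92
ee_pos: [454.1, -147.2, 154.7]
ee_rot: [180.0, -0.0, 21.2]
force: [0.0, 0.3, -1.8]
gripper_width: 27.9
```

```bash
python3 - <<'E'
from h import *
st(); st();caps(('side',),fn='p7')
E
```

```text
t 10.92 pos [ 454.1 -147.2  154.7] rot [ 1.7997e+02 -4.0000e-02  2.1220e+01] F [ 0.   0.3 -1.8] w 27.9
t 10.92 pos [ 454.1 -147.2  154.7] rot [ 1.7997e+02 -4.0000e-02  2.1220e+01] F [ 0.   0.3 -1.8] w 27.9
side (455, -145) fit [ 455.5 -150.5] r 27.2 z 100.6 113
side (617, -162) fit [ 617.7 -162.2] r 30.1 z 101.5 433
```

View pics/p7side.png

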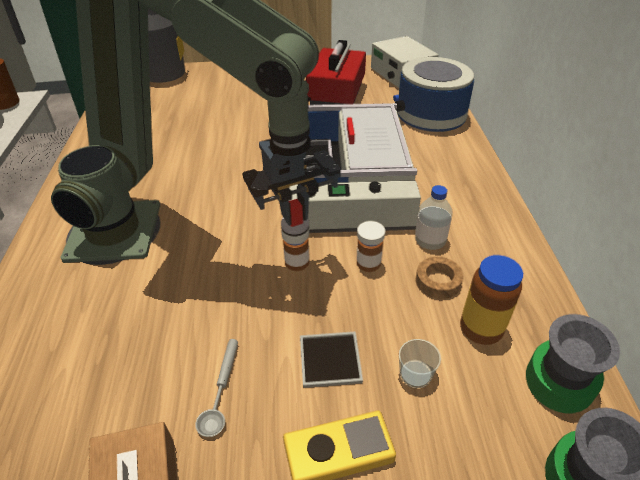

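The capper disc sits right over jar A's cap, at (296,220). I'll press gradually.

servo_tool --motion '[0,0,-3,0,0,0,20,0,0,-2,0,0,0,20,0,0,-2,0,0,0,20,0,0,-2,0,0,0,20,0,0,-2,0,0,0,20,0,0,-1,0,0,0,20,0,0,0,0,0,0,20]'

```text
time_s: 11.55
ee_pos: [453.8, -146.8, 143.6]
ee_rot: [180.0, -0.0, 21.3]
force: [-2.8, 1.8, 7.7]
gripper_width: 27.6
```

servo_tool --motion '[0,0,-1.5,0,0,0,20,0,0,-1.5,0,0,0,20,0,0,-1.5,0,0,0,20,0,0,0,0,0,0,20]'

```text
time_s: 11.88
ee_pos: [453.8, -146.8, 139.3]
ee_rot: [180.0, -0.0, 21.3]
force: [-2.4, 0.0, 9.0]
gripper_width: 27.9
```

servo_tool --motion '[0,0,-1.5,0,0,0,20,0,0,-1.5,0,0,0,20,0,0,0,0,0,0,20]'

```text
time_s: 12.13
ee_pos: [453.9, -146.8, 139.2]
ee_rot: [179.9, -0.1, 21.3]
force: [-8.0, 3.0, 29.1]
gripper_width: 27.7
```

```bash
python3 - <<'E'
from h import *
st(); caps(('side','scene'),fn='p8')
for n in('side','scene'):
    im=cv2.imread(f'pics/p8{n}.png'); c=(296,235) if n=='side' else (319,240)
    cv2.imwrite(f'pics/p8{n}c.png',cv2.resize(im[c[1]-45:c[1]+45,c[0]-50:c[0]+50],None,fx=5,fy=5,interpolation=cv2.INTER_CUBIC))
E
```

```text
t 12.13 pos [ 453.9 -146.8  139.2] rot [ 1.7993e+02 -7.0000e-02  2.1270e+01] F [-8.   3.  29.1] w 27.7
side (455, -145) fit [ 455.8 -149.4] r 28.4 z 107.3 204
side (617, -162) fit [ 618.3 -162. ] r 29.9 z 101.4 427
scene (455, -145) fit [ 456.7 -145.8] r 28.9 z 109.4 146
scene (617, -162) fit [ 616.7 -161.3] r 29.9 z 103.5 402
```

View pics/p8sidec.png

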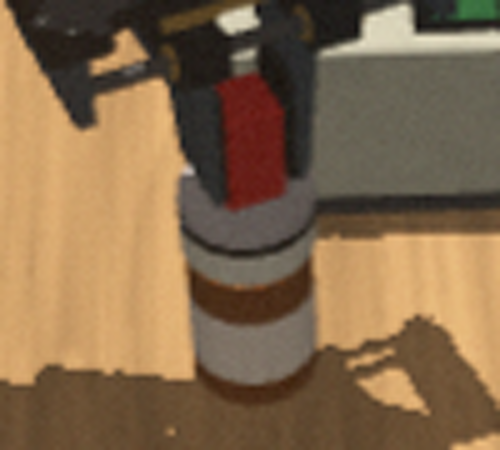

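View pics/p8scenec.png

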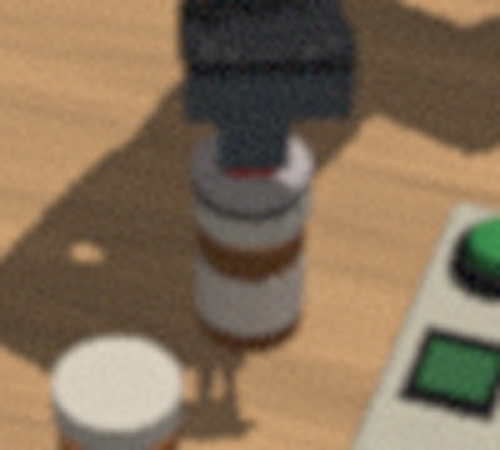

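Force jumped to 29 N at z 139.2, which is the predicted home height, and the seal ring is gone. I'll lift and move to jar B.

servo_tool --motion '[0,0,3,0,0,0,20,0,0,12,0,0,0,20,0,0,25,0,0,0,20,10,-35,20,0,0,0,20,10,-35,0,0,0,0,20,13,-15,0,0,0,0,20,0,0,0,0,0,0,20,0,0,0,0,0,0,20]'

```text
time_s: 12.9
ee_pos: [486.7, -232.2, 194.1]
ee_rot: [-179.9, 0.0, 21.2]
force: [-1.1, 1.1, -2.5]
gripper_width: 27.8
```

```bash
python3 - <<'E'
from h import *
st(); caps(('wrist','side','scene'),fn='p9')
E
```

```text
t 12.9 pos [ 486.7 -232.2  194.1] rot [-1.7992e+02  4.0000e-02  2.1180e+01] F [-1.1  1.1 -2.5] w 27.8
wrist (455, -145) fit [ 453.7 -146.6] r 29.7 z 94.5 7460
wrist (617, -162) fit [ 615.6 -162.9] r 29.9 z 102.6 6432
side (455, -145) fit [ 448.3 -145.8] r 26.0 z 93.4 246
side (617, -162) fit [ 617.6 -162.5] r 29.9 z 101.5 425
scene (455, -145) fit [ 454.6 -145.3] r 29.9 z 95.5 290
scene (617, -162) fit [ 615.9 -161.2] r 29.6 z 103.5 389
```

View pics/p9wrist.png

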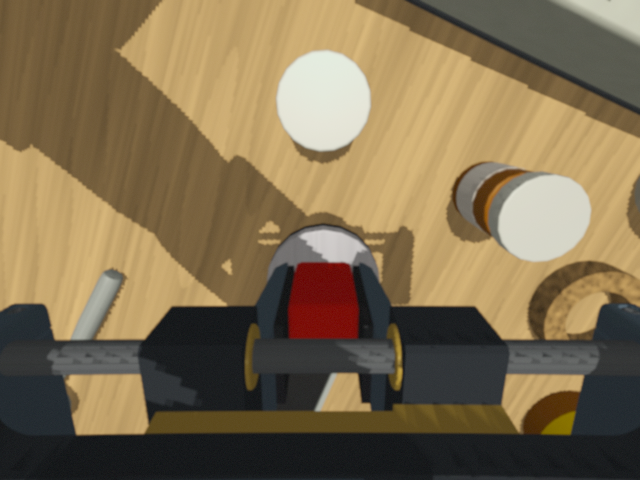

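servo_tool --motion '[32,17,0,0,0,0,20,32,17,0,0,0,0,20,32,17,0,0,0,0,20,33,16,0,0,0,0,20,0,0,-18,0,0,0,20,0,0,-14,0,0,0,20,0,0,-6,0,0,0,20,0,0,0,0,0,0,20,0,0,0,0,0,0,20]'

```text
time_s: 13.8
ee_pos: [615.4, -164.4, 157.0]
ee_rot: [-180.0, 0.0, 21.3]
force: [-0.1, -1.2, -2.4]
gripper_width: 27.6
```

servo_tool --motion '[0,1.5,-3,0,0,0,20,0,0,-2,0,0,0,20,0,0,-2,0,0,0,20,0,0,-2,0,0,0,20,0,0,-2,0,0,0,20,0,0,-1.5,0,0,0,20,0,0,-1.5,0,0,0,20,0,0,0,0,0,0,20]'

```text
time_s: 14.47
ee_pos: [615.8, -163.4, 145.2]
ee_rot: [179.9, -0.1, 21.2]
force: [-3.3, 0.5, 8.2]
gripper_width: 27.6
```

servo_tool --motion '[0,0,-1.5,0,0,0,20,0,0,-1.5,0,0,0,20,0,0,-1.5,0,0,0,20,0,0,-1.5,0,0,0,20,0,0,0,0,0,0,20]'

```text
time_s: 14.88
ee_pos: [615.8, -163.4, 139.4]
ee_rot: [179.9, -0.1, 21.2]
force: [-3.1, 0.5, 9.2]
gripper_width: 27.5
```

servo_tool --motion '[0,0,-1.5,0,0,0,20,0,0,-1.5,0,0,0,20,0,0,0,0,0,0,20]'

```text
time_s: 15.13
ee_pos: [615.9, -163.5, 139.3]
ee_rot: [179.9, -0.1, 21.2]
force: [-6.8, 1.7, 21.3]
gripper_width: 28.1
```

servo_tool --motion '[0,0,-1.5,0,0,0,20,0,0,0,0,0,0,20]'

```text
time_s: 15.3
ee_pos: [615.9, -163.5, 139.2]
ee_rot: [179.9, -0.2, 21.3]
force: [-8.2, 1.3, 28.8]
gripper_width: 27.9
```

servo_tool --motion '[0,0,4,0,0,0,20,0,0,14,0,0,0,20,0,0,30,0,0,0,20,0,-20,15,0,0,0,20,-7,-38,0,0,0,0,20,-7,-36,0,0,0,0,20,0,0,0,0,0,0,20,0,0,0,0,0,0,20]'

```text
time_s: 15.97
ee_pos: [601.1, -259.1, 194.9]
ee_rot: [-180.0, 0.0, 21.1]
force: [0.3, 0.3, -2.3]
gripper_width: 27.8
```

```bash
python3 - <<'E'
from h import *
st(); caps(('wrist','side','scene'),fn='pa')
E
```

```text
t 15.97 pos [ 601.1 -259.1  194.9] rot [-1.7997e+02  1.0000e-02  2.1060e+01] F [ 0.3  0.3 -2.3] w 27.8
wrist (455, -145) fit [ 455.8 -148.2] r 27.7 z 94.3 2650
wrist (617, -162) fit [ 616.  -163.1] r 29.5 z 94.5 7167
side (455, -145) fit [ 455.4 -145.9] r 30.1 z 93.4 428
side (617, -162) few 0
scene (455, -145) fit [ 454.3 -144.7] r 30.0 z 95.4 296
scene (617, -162) fit [ 616.7 -161.1] r 29.5 z 95.4 395
```

View pics/pawrist.png

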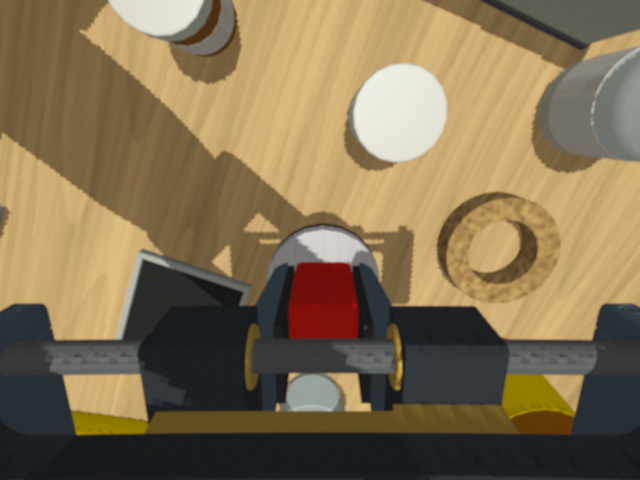

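servo_tool --motion '[-18,-28,0,0,0,0,20,-18,-28,0,0,0,0,20,-18,-28,0,0,0,0,20,-18,-29,0,0,0,0,20,-17,-30,0,0,0,0,20,0,0,-40,0,0,0,20,0,0,-40,0,0,0,20,0,0,-30,0,0,0,20,0,0,0,0,0,0,20,0,0,0,0,0,0,20]'

```text
time_s: 16.95
ee_pos: [512.7, -398.7, 84.1]
ee_rot: [-179.8, 0.1, 21.3]
force: [-0.2, -0.6, -0.8]
gripper_width: 28.0
```

servo_tool --motion '[0,-3,-20,0,0,0,20,0,0,-10,0,0,0,20,0,0,-4,0,0,0,20,0,0,-2,0,0,0,20,0,0,0,0,0,0,20,0,0,0,0,0,0,20]'

```text
time_s: 17.45
ee_pos: [513.4, -403.5, 50.5]
ee_rot: [179.9, -0.1, 21.3]
force: [0.7, -0.3, -1.3]
gripper_width: 27.6
```

servo_tool --motion '[0,0,-1.5,0,0,0,20,0,0,-1,0,0,0,20,0,0,0,0,0,0,20,0,0,0,0,0,0,20]'

```text
time_s: 17.78
ee_pos: [513.4, -403.7, 48.4]
ee_rot: [179.9, -0.1, 21.3]
force: [-1.1, 0.5, 6.5]
gripper_width: 27.7
```

Contact is firm at z 48.4, as at pick-up. I'll release, rise and look.

servo_tool --motion '[0,0,0.5,0,0,0,60,0,0,0,0,0,0,60,0,0,0,0,0,0,60,0,0,0,0,0,0,60,0,0,20,0,0,0,60,0,0,40,0,0,0,60,0,0,40,0,0,0,80,0,0,40,0,0,0,100,0,0,15,0,0,0,100,0,0,0,0,0,0,100]' --newtons 30

```text
time_s: 18.62
ee_pos: [514.7, -404.9, 207.9]
ee_rot: [179.5, -0.3, 21.3]
force: [0.6, 0.3, -0.1]
gripper_width: 78.6
```

```bash
python3 - <<'E'
from h import *
st(); caps(('side','scene'),fn='pb'); f=grab('wrist','pbwrist');W=cloud(f)
m=redm(f['image'])&(W[...,2]>64)&(W[...,2]<75); q=W[m]
print(m.sum(),np.round(q.mean(0),1),cv2.minAreaRect(q[:,:2].astype(np.float32)))
E
```

```text
t 18.62 pos [ 514.7 -404.9  207.9] rot [179.48  -0.3   21.26] F [ 0.6  0.3 -0.1] w 78.6
side (455, -145) fit [ 448.5 -143. ] r 24.1 z 93.7 225
side (617, -162) few 0
scene (455, -145) fit [ 454.6 -145.2] r 29.6 z 95.4 295
scene (617, -162) fit [ 616.5 -161.4] r 29.6 z 95.4 388
1099 [ 513.2 -403.9   67.5] ((513.0364379882812, -404.2635498046875), (27.281679153442383, 27.20610809326172), 21.568622589111328)
```

View pics/pbwrist.png

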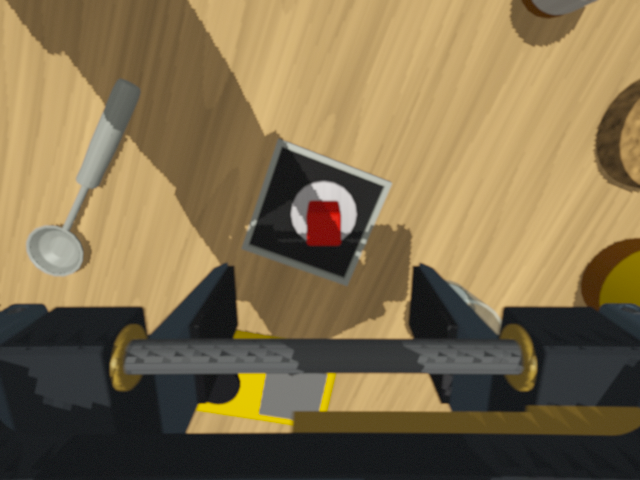

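View pics/pbscene.png

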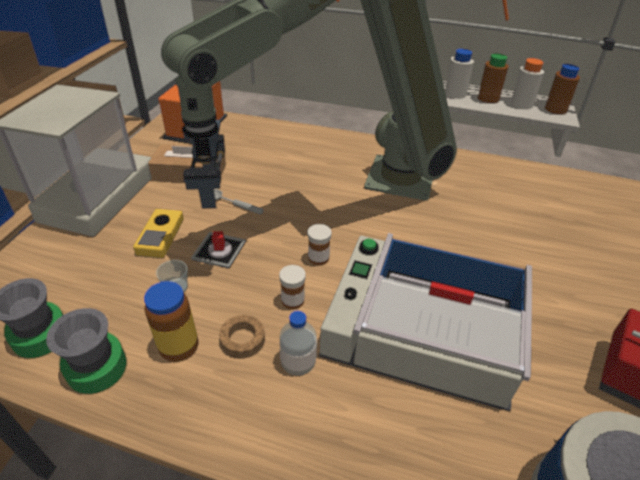

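servo_tool --motion '[10,24,0,0,0,0.116,85,10,24,0,0,0,0.116,85,10,24,0,0,0,0.116,85,10,24,0,0,0,0.116,85,10,24,0,0,0,0.116,85,10,24,0,0,0,0.116,85,10,24,0,0,0,0.116,85,10,24,0,0,0,0.116,85,10,25,0,0,0,0.116,85,11,25,0,0,0,0.122,85]'

```text
time_s: 19.6
ee_pos: [612.9, -159.7, 199.5]
ee_rot: [-179.7, -0.1, 88.4]
force: [-0.1, 0.0, 0.6]
gripper_width: 77.3
```

servo_tool --motion '[0,0,0,0,0,0,85,0,0,0,0,0,0,85]'

```text
time_s: 19.77
ee_pos: [613.2, -159.9, 199.9]
ee_rot: [-179.7, -0.0, 88.1]
force: [-0.2, -0.3, -0.8]
gripper_width: 77.5
```

```bash
python3 - <<'E'
from h import *
st(); caps(('wrist','side','scene'),fn='pc')
E
```

```text
t 19.77 pos [ 613.2 -159.9  199.9] rot [-1.7975e+02 -4.0000e-02  8.8140e+01] F [-0.2 -0.3 -0.8] w 77.5
wrist (455, -145) fit [ 461.6 -146.7] r 24.1 z 94.4 2760
wrist (617, -162) fit [ 615.8 -163.6] r 29.4 z 94.6 5033
side (455, -145) fit [ 455.8 -145.7] r 30.0 z 93.2 419
side (617, -162) fit [ 617.4 -162.5] r 29.6 z 93.3 429
scene (455, -145) fit [ 457.2 -139. ] r 24.9 z 95.6 101
scene (617, -162) fit [ 616.6 -161.2] r 29.3 z 95.4 391
```

View pics/pcwrist.png

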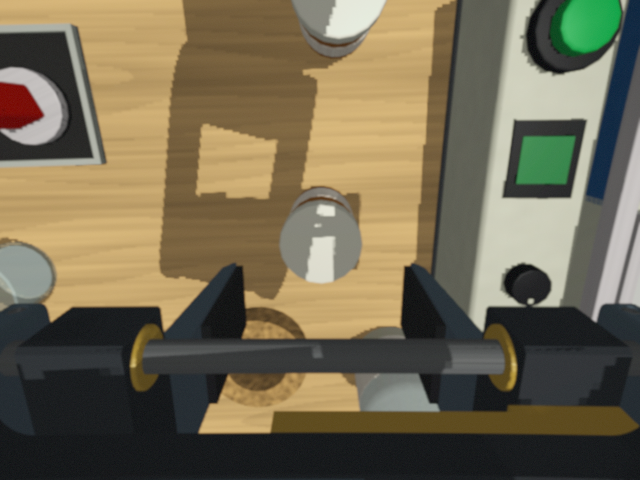

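servo_tool --motion '[2.5,-3,-30,0,0,0,85,0,0,-30,0,0,0,85,0,0,-25,0,0,0,85,0,0,-15,0,0,0,85,0,0,-10,0,0,0,85,0,0,0,0,0,0,85,0,0,0,0,0,0,85]'

```text
time_s: 20.5
ee_pos: [616.2, -165.0, 92.4]
ee_rot: [-180.0, -0.0, 88.0]
force: [0.9, -0.0, 0.8]
gripper_width: 77.6
```

servo_tool --motion '[0,1.5,-7,0,0,0,85,0,0,0,0,0,0,85,0,0,0,0,0,0,60,0,0,0,0,0,0,60,0,0,0,0,0,0,60,0,0,0,0,0,0,60,0,0,0,0,0,0,60,0,0,0,0,0,0,60]' --newtons 35

```text
time_s: 21.17
ee_pos: [616.7, -162.5, 85.9]
ee_rot: [179.9, -0.0, 88.1]
force: [-0.3, 1.3, 3.2]
gripper_width: 59.4
```

servo_tool --motion '[0,0,10,0,0,0,55,0,0,25,0,0,0,55,0,0,35,0,0,0,55,0,0,35,0,0,0,55,0,0,35,0,0,0,55,0,0,10,0,0,0,55,0,0,0,0,0,0,55,0,0,0,0,0,0,55]'

```text
time_s: 21.83
ee_pos: [615.6, -162.7, 234.3]
ee_rot: [-179.9, -0.0, 88.1]
force: [-0.1, 0.4, -2.9]
gripper_width: 59.2
```

```bash
python3 - <<'E'
from h import *
st(); 
for n in('side','wrist','scene'):
    f=grab(n,'pd'+n); np.savez(f'/tmp/{n}d.npz',W=cloud(f),im=f['image'])
    if n=='scene': 
        im=f['image'][200:420,320:560]; cv2.imwrite('pics/pdsc.png',cv2.resize(im[:,:,::-1],None,fx=2.5,fy=2.5))
E
```

```text
t 21.83 pos [ 615.6 -162.7  234.3] rot [-1.7991e+02 -2.0000e-02  8.8060e+01] F [-0.1  0.4 -2.9] w 59.2
```

View pics/pdside.png

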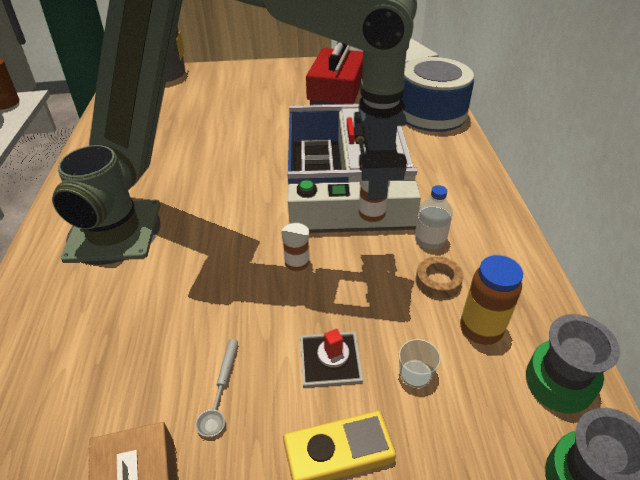

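View pics/pdsc.png

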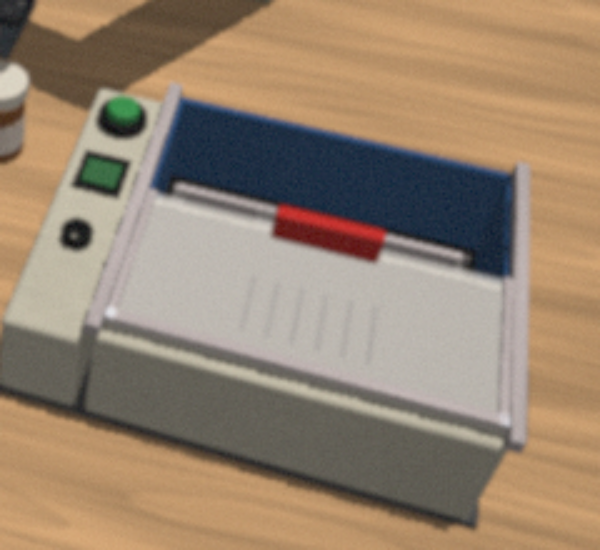

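View pics/pdwrist.png

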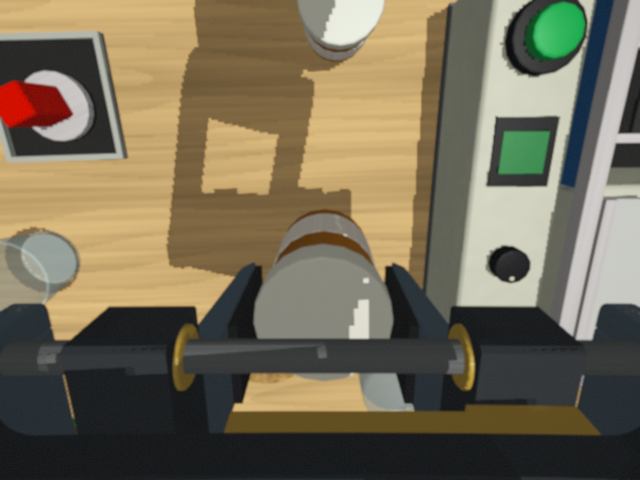

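servo_tool --motion '[-14,35,0,0,0,0,55,-14,35,0,0,0,0,55,-14,35,0,0,0,0,55,-14,35,0,0,0,0,55,-14,35,0,0,0,0,55,-10,35,0,0,0,0,55,-8,35,0,0,0,0,55,-4,35,0,0,0,0,55,0,35,0,0,0,0,55,0,36,0,0,0,0,55]'

```text
time_s: 22.82
ee_pos: [522.9, 189.5, 233.5]
ee_rot: [-179.8, 0.1, 88.1]
force: [0.6, -0.2, -0.9]
gripper_width: 59.4
```

servo_tool --motion '[0,0,0,0,0,0,55,0,0,0,0,0,0,55]'

```text
time_s: 22.98
ee_pos: [523.3, 189.6, 233.3]
ee_rot: [-179.8, 0.1, 88.3]
force: [-0.5, -0.7, -2.7]
gripper_width: 59.2
```

```bash
python3 - <<'E'
from h import *
st(); 
for n in('wrist','side'):
    f=grab(n,'pe'+n); np.savez(f'/tmp/{n}e.npz',W=cloud(f),im=f['image'])
E
```

```text
t 22.98 pos [523.3 189.6 233.3] rot [-1.798e+02  9.000e-02  8.827e+01] F [-0.5 -0.7 -2.7] w 59.2
```

View pics/pewrist.png

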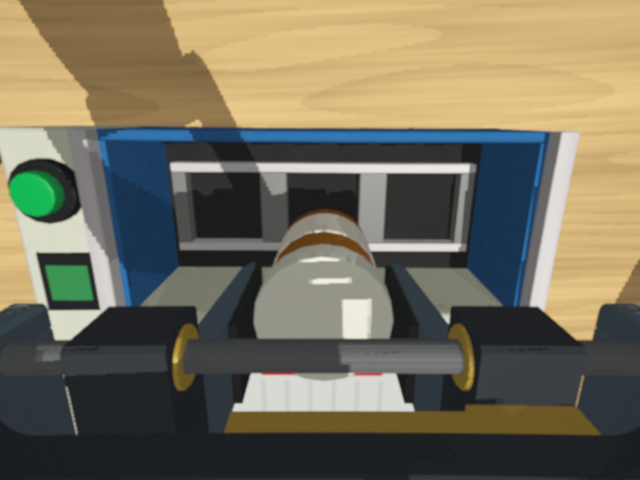

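View pics/peside.png

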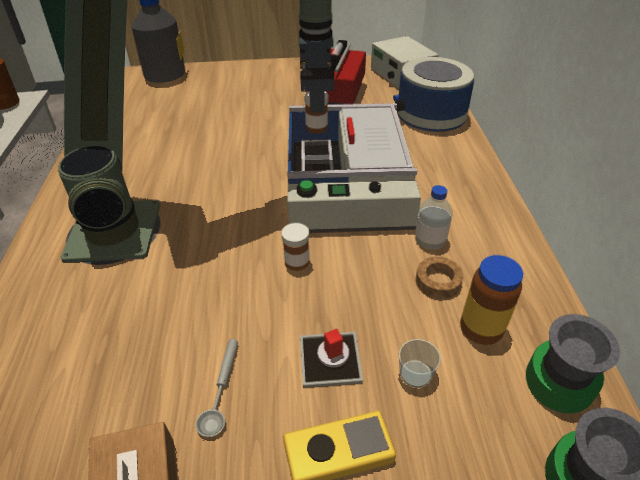

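```bash
python3 - <<'E'
from h import *
d=np.load('/tmp/wriste.npz');W=d['W'];im=d['im']
# cradle wall tops z 24..31
m=(W[...,2]>23)&(W[...,2]<31)&(im.min(-1)>120)
q=W[m];print(len(q),np.round(np.percentile(q,[1,50,99],axis=0),1)); print(cv2.minAreaRect(q[:,:2].astype(np.float32)))
# dividers: row 205 scan
for v in (190,205,220):
    print(v,[(u,*np.round(W[v,u],0).astype(int)) for u in range(165,490,8)])
for u in (230,415,320): print(u,[(v,*np.round(W[v,u],0).astype(int)) for v in range(125,262,6)])
E
```

```text
6725 [[475.8  47.7  24.3]
 [497.5 230.   26.6]
 [568.  324.6  28.3]]
((515.8427734375, 140.8567352294922), (382.2042236328125, 109.4251480102539), 82.73048400878906)
190 [(165, np.int64(501), np.int64(36), np.int64(23)), (173, np.int64(503), np.int64(40), np.int64(13)), (181, np.int64(500), np.int64(53), np.int64(27)), (189, np.int64(502), np.int64(58), np.int64(20)), (197, np.int64(503), np.int64(63), np.int64(13)), (205, np.int64(504), np.int64(71), np.int64(12)), (213, np.int64(504), np.int64(79), np.int64(12)), (221, np.int64(504), np.int64(87), np.int64(12)), (229, np.int64(505), np.int64(94), np.int64(11)), (237, np.int64(505), np.int64(102), np.int64(11)), (245, np.int64(505), np.int64(110), np.int64(12)), (253, np.int64(505), np.int64(118), np.int64(12)), (261, np.int64(503), np.int64(129), np.int64(27)), (269, np.int64(503), np.int64(137), np.int64(27)), (277, np.int64(503), np.int64(144), np.int64(26)), (285, np.int64(504), np.int64(152), np.int64(26)), (293, np.int64(506), np.int64(158), np.int64(13)), (301, np.int64(507), np.int64(166), np.int64(12)), (309, np.int64(507),
[... 8273 characters left out ...]
185), np.int64(12)), (191, np.int64(508), np.int64(185), np.int64(13)), (197, np.int64(514), np.int64(185), np.int64(11)), (203, np.int64(521), np.int64(185), np.int64(11)), (209, np.int64(527), np.int64(184), np.int64(11)), (215, np.int64(494), np.int64(187), np.int64(168)), (221, np.int64(495), np.int64(187), np.int64(180)), (227, np.int64(495), np.int64(187), np.int64(192)), (233, np.int64(495), np.int64(187), np.int64(202)), (239, np.int64(495), np.int64(187), np.int64(213)), (245, np.int64(493), np.int64(188), np.int64(226)), (251, np.int64(493), np.int64(188), np.int64(236)), (257, np.int64(494), np.int64(188), np.int64(241))]<stdin>:9: RuntimeWarning: invalid value encountered in cast
```

```bash
python3 - <<'E'
from h import *
d=np.load('/tmp/wriste.npz');W=d['W']
for u0 in (215,415,):
    for r in ((158,180),(236,254)):
        q=W[r[0]:r[1],u0-12:u0+12].reshape(-1,3); t=q[(q[:,2]>24)&(q[:,2]<30)]
        print(u0,r,len(t),np.round(np.percentile(t,[2,50,98],axis=0),1).tolist())
E
```

```text
215 (158, 180) 213 [[476.1, 76.4, 24.7], [479.9, 86.8, 26.7], [483.8, 97.9, 28.1]]
215 (236, 254) 192 [[553.6, 66.7, 24.9], [557.1, 78.2, 26.6], [561.1, 89.4, 28.3]]
415 (158, 180) 205 [[483.0, 263.8, 24.3], [486.9, 274.1, 26.5], [490.7, 285.2, 28.1]]
415 (236, 254) 190 [[561.1, 266.1, 24.6], [564.7, 277.5, 26.4], [568.6, 289.0, 28.0]]
```

servo_tool --motion '[-0.5,0,-30,0,0,0,55,0,0,-30,0,0,0,55,0,0,-30,0,0,0,55,0,0,-20,0,0,0,55,0,0,-12,0,0,0,55,0,0,-5,0,0,0,55,0,0,0,0,0,0,55,0,0,0,0,0,0,55]'

```text
time_s: 23.75
ee_pos: [524.3, 187.5, 108.7]
ee_rot: [180.0, -0.0, 88.0]
force: [0.2, 0.1, -1.4]
gripper_width: 59.3
```

servo_tool --motion '[-1.5,1.5,-4,0,0,0,55,0,0,-3,0,0,0,55,0,0,-2,0,0,0,55,0,0,-1.5,0,0,0,55,0,0,0,0,0,0,55,0,0,0,0,0,0,55]'

```text
time_s: 24.25
ee_pos: [522.4, 189.9, 98.0]
ee_rot: [180.0, -0.0, 88.1]
force: [0.4, -0.1, -1.9]
gripper_width: 59.6
```

servo_tool --motion '[0,0,-1,0,0,0,55,0,0,-1,0,0,0,55,0,0,0,0,0,0,55]'

```text
time_s: 24.5
ee_pos: [522.9, 190.2, 97.8]
ee_rot: [179.9, -0.1, 88.1]
force: [-2.8, 0.2, 8.1]
gripper_width: 59.5
```

servo_tool --motion '[0,0,0.5,0,0,0,80,0,0,0,0,0,0,80,0,0,0,0,0,0,80,0,0,0,0,0,0,80,0,0,20,0,0,0,80,0,0,35,0,0,0,80,0,0,35,0,0,0,80,0,0,10,0,0,0,85,0,0,0,0,0,0,85]'

```text
time_s: 25.25
ee_pos: [524.2, 190.4, 199.6]
ee_rot: [179.6, -0.2, 88.1]
force: [0.2, -0.1, 0.1]
gripper_width: 77.5
```

```bash
python3 - <<'E'
from h import *
st(); caps(('wrist','side','scene'),fn='pf',guess=((454,-146),(522,189)),z1=118)
E
```

```text
t 25.25 pos [524.2 190.4 199.6] rot [ 1.7961e+02 -1.5000e-01  8.8060e+01] F [ 0.2 -0.1  0.1] w 77.5
wrist (454, -146) few 0
wrist (522, 189) fit [521.8 189.3] r 29.8 z 106.6 5727
side (454, -146) fit [ 455.  -145.7] r 30.0 z 93.5 421
side (522, 189) fit [523.9 189.4] r 30.3 z 105.8 237
scene (454, -146) fit [ 454.4 -145.2] r 29.9 z 95.4 301
scene (522, 189) fit [522.5 191.1] r 30.2 z 107.2 410
```

View pics/pfwrist.png

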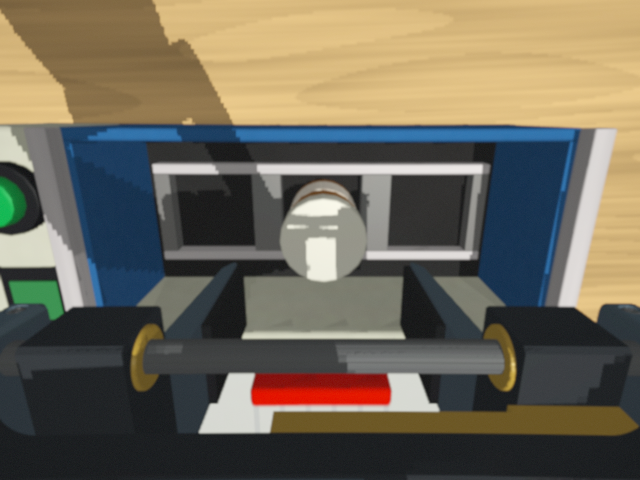

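View pics/pfside.png

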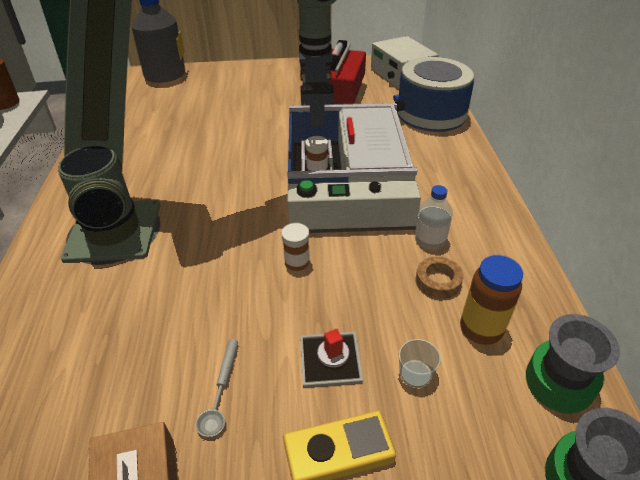

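Jar B stands upright in the middle cell, at about (522, 189.5) with its top at 107. Next is jar A.

servo_tool --motion '[-7,-33,0,0,0,0,85,-7,-34,0,0,0,0,85,-7,-34,0,0,0,0,85,-7,-34,0,0,0,0,85,-7,-34,0,0,0,0,85,-7,-34,0,0,0,0,85,-7,-34,0,0,0,0,85,-7,-34,0,0,0,0,85,-7,-34,0,0,0,0,85,-7,-32,0,0,0,0,85]'

```text
time_s: 26.23
ee_pos: [450.5, -148.6, 194.2]
ee_rot: [-179.8, -0.1, 88.1]
force: [0.5, -0.1, -0.1]
gripper_width: 77.3
```

servo_tool --motion '[0,0,0,0,0,0,85,0,0,0,0,0,0,85]'

```text
time_s: 26.4
ee_pos: [451.0, -148.1, 194.5]
ee_rot: [-179.8, -0.1, 87.9]
force: [0.4, -0.1, -0.1]
gripper_width: 77.5
```

```bash
python3 - <<'E'
from h import *
st(); caps(('wrist','side','scene'),fn='pg',guess=((454,-146),(522,189)),z1=118)
E
```

```text
t 26.4 pos [ 451.  -148.1  194.5] rot [-1.7979e+02 -9.0000e-02  8.7860e+01] F [ 0.4 -0.1 -0.1] w 77.5
wrist (454, -146) fit [ 453.4 -146.7] r 29.3 z 94.6 5244
wrist (522, 189) few 0
side (454, -146) fit [ 455.1 -147. ] r 30.0 z 93.5 424
side (522, 189) fit [525.4 188.3] r 28.9 z 106.1 199
scene (454, -146) fit [ 454.6 -145.1] r 29.8 z 95.5 292
scene (522, 189) fit [522.  191.3] r 30.3 z 107.1 405
```

View pics/pgwrist.png

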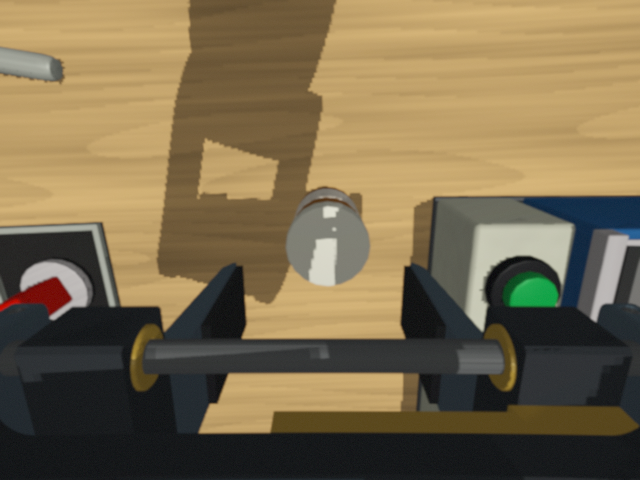

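servo_tool --motion '[2.5,1,-30,0,0,0,85,0,0,-30,0,0,0,85,0,0,-25,0,0,0,85,0,0,-13,0,0,0,85,0,0,-5,0,0,0,85,0,0,0,0,0,0,85,0,0,0,0,0,0,85]'

```text
time_s: 27.13
ee_pos: [455.4, -145.7, 93.7]
ee_rot: [180.0, 0.0, 88.1]
force: [0.2, 0.4, 0.0]
gripper_width: 77.5
```

servo_tool --motion '[-1.5,-1,-8,0,0,0,85,0,0,0,0,0,0,85,0,0,0,0,0,0,60,0,0,0,0,0,0,60,0,0,0,0,0,0,60,0,0,0,0,0,0,60,0,0,0,0,0,0,55,0,0,0,0,0,0,55]'

```text
time_s: 27.8
ee_pos: [453.5, -147.2, 85.7]
ee_rot: [180.0, -0.0, 88.1]
force: [1.6, 0.5, 2.2]
gripper_width: 59.4
```

servo_tool --motion '[0,0,10,0,0,0,55,0,0,25,0,0,0,55,0,0,35,0,0,0,55,0,0,35,0,0,0,55,0,0,35,0,0,0,55,0,0,10,0,0,0,55,0,0,0,0,0,0,55,0,0,0,0,0,0,55]'

```text
time_s: 28.47
ee_pos: [452.6, -147.1, 234.2]
ee_rot: [-179.9, -0.0, 88.1]
force: [0.7, -0.2, -3.0]
gripper_width: 59.6
```

servo_tool --motion '[10,34,0,0,0,0,55,10,34,0,0,0,0,55,10,35,0,0,0,0,55,9,35,0,0,0,0,55,9,35,0,0,0,0,55,9,34,0,0,0,0,55,9,34,0,0,0,0,55,0,0,0,0,0,0,55,0,0,0,0,0,0,55]'

```text
time_s: 29.22
ee_pos: [518.0, 95.0, 232.0]
ee_rot: [-179.6, 0.1, 88.3]
force: [-0.6, 0.2, -3.0]
gripper_width: 59.3
```

```bash
python3 - <<'E'
from h import *
st(); f=grab('wrist','ph'); caps(('side','scene'),guess=((522,189),),z1=118)
E
```

```text
t 29.22 pos [518.  95. 232.] rot [-1.7964e+02  9.0000e-02  8.8260e+01] F [-0.6  0.2 -3. ] w 59.3
side (522, 189) few 0
scene (522, 189) fit [522.3 191. ] r 30.1 z 107.3 412
```

View pics/ph.png

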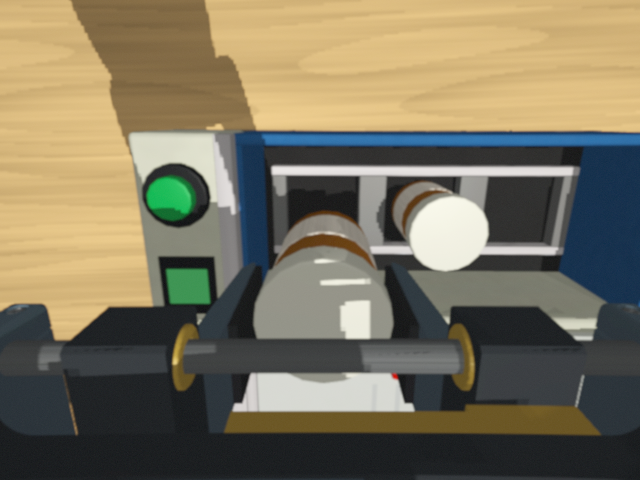

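The jar is held upright over the right-hand cell, around (320,200). I'll lower it.

servo_tool --motion '[0,0,-30,0,0,0,55,0,0,-30,0,0,0,55,0,0,-30,0,0,0,55,0,0,-20,0,0,0,55,0,0,-10,0,0,0,55,0,0,-4,0,0,0,55,0,0,0,0,0,0,55,0,0,0,0,0,0,55]'

```text
time_s: 30.03
ee_pos: [520.2, 93.4, 112.4]
ee_rot: [179.9, -0.0, 88.0]
force: [-0.3, 0.9, -2.4]
gripper_width: 59.5
```

servo_tool --motion '[-1.5,1,-6,0,0,0,55,0,0,-4,0,0,0,55,0,0,-3,0,0,0,55,0,0,-1,0,0,0,55,0,0,0,0,0,0,55,0,0,0,0,0,0,55]'

```text
time_s: 30.53
ee_pos: [518.0, 94.9, 97.7]
ee_rot: [180.0, -0.0, 88.1]
force: [0.5, 1.2, 0.8]
gripper_width: 59.4
```

servo_tool --motion '[0,0,-1,0,0,0,55,0,0,0,0,0,0,55]'

```text
time_s: 30.7
ee_pos: [518.4, 95.0, 97.6]
ee_rot: [179.9, -0.0, 88.1]
force: [-1.9, 1.2, 6.9]
gripper_width: 59.7
```

servo_tool --motion '[0,0,0.5,0,0,0,77,0,0,0,0,0,0,77,0,0,0,0,0,0,77,0,0,0,0,0,0,77,0,0,20,0,0,0,77,0,0,35,0,0,0,77,0,0,35,0,0,0,77,0,0,10,0,0,0,77,0,0,0,0,0,0,77]'

```text
time_s: 31.45
ee_pos: [519.7, 95.0, 199.9]
ee_rot: [179.6, -0.1, 88.1]
force: [-0.4, 0.1, 0.4]
gripper_width: 70.4
```

```bash
python3 - <<'E'
from h import *
st(); caps(('wrist','side','scene'),fn='pi',guess=((519,95),(522,189)),z1=118,rad=45)
E
```

```text
t 31.45 pos [519.7  95.  199.9] rot [ 1.796e+02 -8.000e-02  8.806e+01] F [-0.4  0.1  0.4] w 70.4
wrist (519, 95) fit [518.   95.1] r 29.8 z 106.6 5708
wrist (522, 189) fit [521.8 189.1] r 29.6 z 106.4 5744
side (519, 95) fit [519.7  95.2] r 29.8 z 105.7 262
side (522, 189) fit [523.7 188.1] r 28.9 z 105.5 63
scene (519, 95) fit [518.5  97.1] r 30.0 z 107.5 390
scene (522, 189) fit [521.9 191.1] r 30.4 z 107.2 413
```

View pics/piwrist.png

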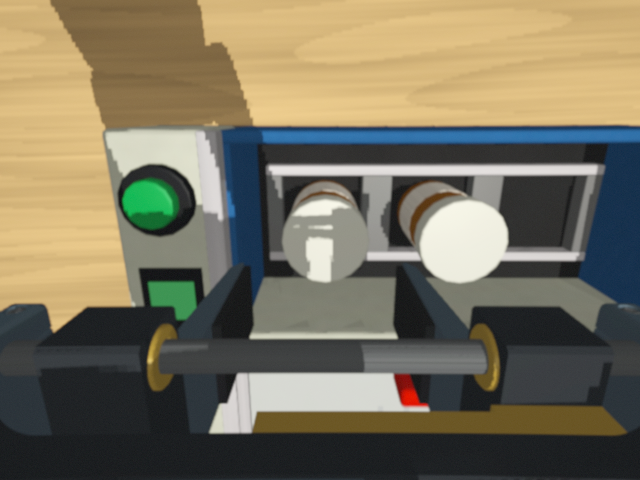

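View pics/piscene.png

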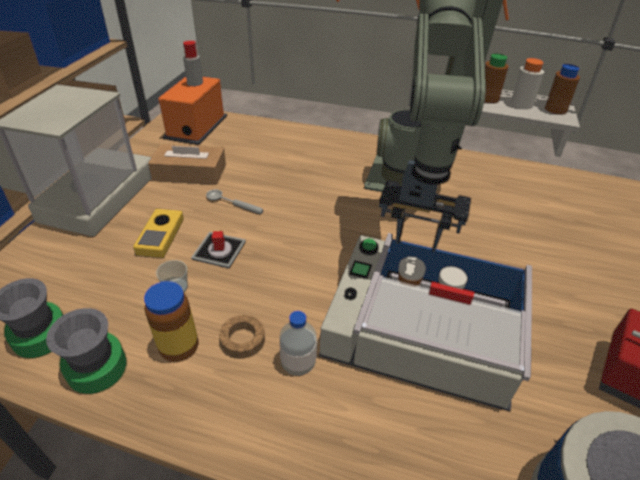

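servo_tool --motion '[7,7,2,0,0,-0.121,60,7,7,2,0,0,-0.121,60,7,7,2,0,0,-0.121,60,7,7,2,0,0,-0.121,60,7,7,2,0,0,-0.121,60,7,7,2,0,0,-0.121,60,7,7,2,0,0,-0.121,60,7,7,2,0,0,-0.121,60,7,7,0,0,0,-0.121,60,7,7,0,0,0,-0.121,60]' --newtons 15

```text
time_s: 32.43
ee_pos: [587.2, 164.8, 210.2]
ee_rot: [-180.0, 0.3, 18.4]
force: [-0.6, -0.3, 0.6]
gripper_width: 54.7
```

servo_tool --motion '[7,7,0,0,0,-0.121,60,7,7,0,0,0,-0.121,60,6,7,0,0,0,-0.121,60,0,0,0,0,0,0,60,0,0,0,0,0,0,60]'

```text
time_s: 32.85
ee_pos: [607.0, 185.6, 210.5]
ee_rot: [179.9, 0.2, -1.9]
force: [-0.4, 0.4, 0.1]
gripper_width: 54.6
```

```bash
python3 - <<'E'
from h import *
st(); f=grab('wrist','pj'); W=cloud(f)
m=redm(f['image'])&(W[...,2]>148)&(W[...,2]<160); q=W[m]
print(m.sum(),np.round(np.median(q,0),1),cv2.minAreaRect(q[:,:2].astype(np.float32)))
E
```

```text
t 32.85 pos [607.  185.6 210.5] rot [179.91   0.23  -1.86] F [-0.4  0.4  0.1] w 54.6
2848 [610.6 191.6 153.6] ((610.543212890625, 185.96510314941406), (87.66098022460938, 12.213528633117676), 87.8309555053711)
```

View pics/pj.png

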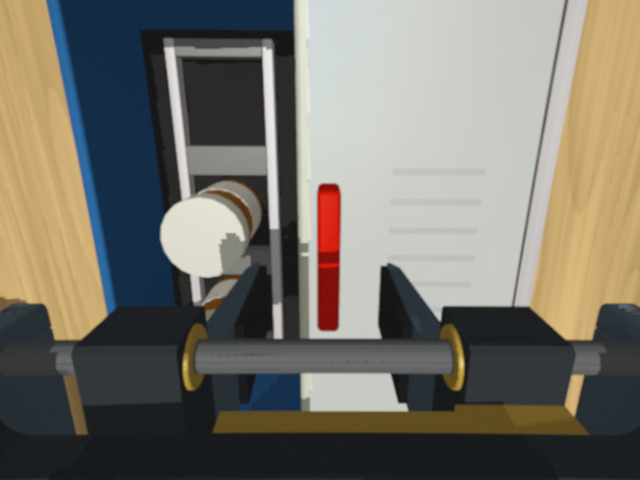

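servo_tool --motion '[2.5,0.5,-20,0,0,0,60,0,0,-20,0,0,0,60,0,0,-14,0,0,0,60,0,0,-8,0,0,0,60,0,0,0,0,0,0,10,0,0,0,0,0,0,10,0,0,0,0,0,0,10,0,0,0,0,0,0,5,0,0,0,0,0,0,5,0,0,0,0,0,0,5]' --newtons 15

```text
time_s: 33.73
ee_pos: [610.6, 186.3, 151.6]
ee_rot: [-180.0, -0.1, -2.1]
force: [-0.5, -1.0, -0.2]
gripper_width: 17.8
```

servo_tool --motion '[0,0,0,0,0,0,5,0,0,0,0,0,0,5]'

```text
time_s: 33.9
ee_pos: [609.9, 186.3, 151.4]
ee_rot: [-180.0, 0.0, -2.0]
force: [-3.0, 0.2, 3.1]
gripper_width: 13.7
```

servo_tool --motion '[-8,0.3,0,0,0,0,5,-15,0.5,0,0,0,0,5,-15,0.5,0,0,0,0,5,-15,0.5,0,0,0,0,5,-15,0.5,0,0,0,0,5,-15,0.5,0,0,0,0,5,-15,0.5,0,0,0,0,5,-15,0.5,0,0,0,0,5,-12,0.5,0,0,0,0,5,-8,0.3,0,0,0,0,5]'

```text
time_s: 34.73
ee_pos: [476.7, 191.0, 151.3]
ee_rot: [-180.0, -0.1, -2.0]
force: [2.4, 0.3, 2.1]
gripper_width: 14.0
```

servo_tool --motion '[-5,0.2,0,0,0,0,5,-3,0.1,0,0,0,0,5,0,0,0,0,0,0,5]'

```text
time_s: 34.98
ee_pos: [469.0, 191.3, 151.3]
ee_rot: [-180.0, -0.0, -2.1]
force: [-1.3, -0.4, 7.2]
gripper_width: 13.6
```

Shut is expected at x ≈ 460.5. I'll go on to the stop.

servo_tool --motion '[-3,0.1,0,0,0,0,5,-3,0.1,0,0,0,0,5,-3,0.1,0,0,0,0,5,-2,0.1,0,0,0,0,5,0,0,0,0,0,0,5]'

```text
time_s: 35.4
ee_pos: [459.9, 191.6, 151.3]
ee_rot: [-180.0, -0.2, -2.1]
force: [4.9, -0.5, 4.2]
gripper_width: 13.9
```

servo_tool --motion '[-2,0.1,0,0,0,0,5,-2,0.1,0,0,0,0,5,0,0,0,0,0,0,5]'

```text
time_s: 35.65
ee_pos: [459.8, 191.6, 151.3]
ee_rot: [-180.0, -0.7, -2.0]
force: [14.8, -2.3, -3.8]
gripper_width: 14.5
```

servo_tool --motion '[1,0,0,0,0,0,50,1,0,0,0,0,0,50,1,0,0,0,0,0,50,0,0,0,0,0,0,50,0,0,25,0,0,0,50,0,0,35,0,0,0,30,0,0,5,0,0,0,10,0,0,0,0,0,0,5,0,0,0,0,0,0,0]'

```text
time_s: 36.4
ee_pos: [456.5, 191.7, 215.3]
ee_rot: [180.0, 0.1, -2.1]
force: [0.2, 0.1, -1.1]
gripper_width: 21.6
```

```bash
python3 - <<'E'
from h import *
st(); f=grab('wrist','pk'); W=cloud(f)
m=redm(f['image'])&(W[...,2]>148)&(W[...,2]<160); q=W[m]
print(m.sum(),np.round(np.median(q,0),1),cv2.minAreaRect(q[:,:2].astype(np.float32)))
for n in('side','scene'):
    f=grab(n,'pk'+n); W=cloud(f); hsv=cv2.cvtColor(f['image'],cv2.COLOR_RGB2HSV);Z=W[...,2]
    g=(hsv[...,0]>45)&(hsv[...,0]<80)&(hsv[...,1]>120)&(Z>114)&(Z<130)&(W[...,1]<20)&(W[...,1]>-60)&(W[...,0]<520)
    q=W[g]
    if len(q): print('btn',g.sum(),np.round(q.mean(0),1),cv2.minEnclosingCircle(q[:,:2].astype(np.float32)))
E
```

```text
t 36.4 pos [456.5 191.7 215.3] rot [ 1.7998e+02  6.0000e-02 -2.0600e+00] F [ 0.2  0.1 -1.1] w 21.6
2766 [460.5 196.2 153.6] ((460.3255615234375, 191.06362915039062), (87.99427795410156, 12.474686622619629), 87.62445068359375)
btn 93 [486.4 -14.8 119.9] ((488.5303039550781, -12.67194938659668), 17.421062469482422)
btn 101 [490.6 -11.4 121.5] ((488.0979309082031, -12.52893352508545), 15.999826431274414)
```

View pics/pk.png

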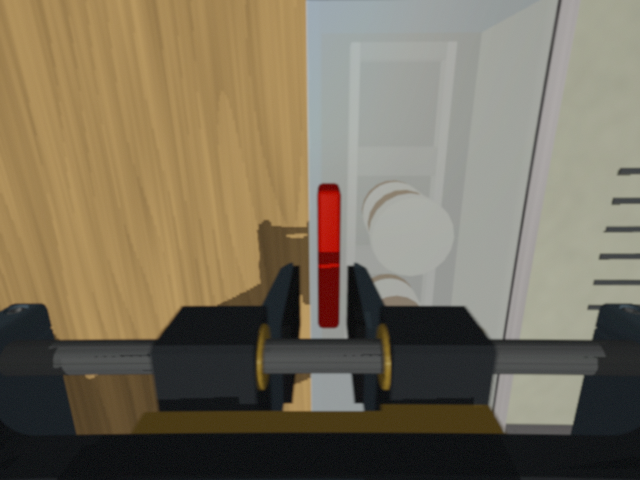

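View pics/pkscene.png

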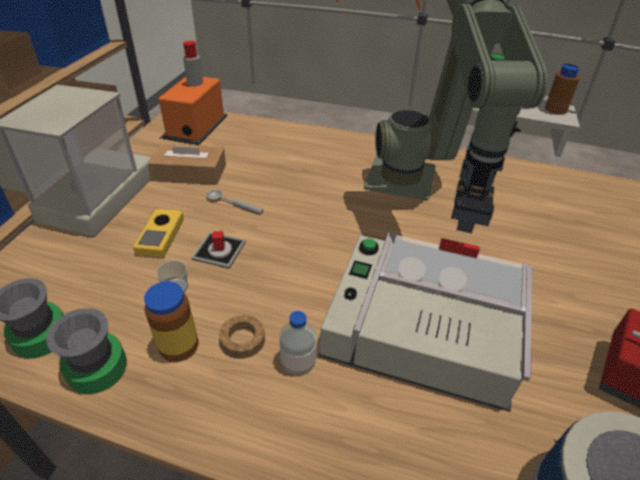

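Guard travel came to 150.2 mm, so it is fully shut. Now I'll press the button with closed fingers.

servo_tool --motion '[5,-34,0,0,0,0,0,5,-34,-5,0,0,0,0,5,-34,-5,0,0,0,0,5,-34,-5,0,0,0,0,5,-34,-5,0,0,0,0,5,-34,-5,0,0,0,0,0,0,0,0,0,0,0,0,0,-20,0,0,0,0,0,0,-15,0,0,0,0,0,0,0,0,0,0,0]'

```text
time_s: 37.38
ee_pos: [484.6, -12.0, 152.4]
ee_rot: [-180.0, 0.5, -2.1]
force: [-0.9, -0.0, -0.4]
gripper_width: 0.2
```

servo_tool --motion '[0,0,0,0,0,0,0]'

```text
time_s: 37.47
ee_pos: [486.4, -11.9, 154.8]
ee_rot: [-180.0, 0.2, -2.1]
force: [0.4, -0.5, 0.3]
gripper_width: 0.2
```

servo_tool --motion '[0,0,-5,0,0,0,0,0,0,-4,0,0,0,0,0,0,-3,0,0,0,0,0,0,-2,0,0,0,0,0,0,-2,0,0,0,0,0,0,-1.5,0,0,0,0,0,0,0,0,0,0,0,0,0,0,0,0,0,0]'

```text
time_s: 38.13
ee_pos: [487.3, -12.1, 138.6]
ee_rot: [-180.0, -0.0, -2.1]
force: [-1.3, 1.1, 2.7]
gripper_width: 0.2
```

servo_tool --motion '[0,0,-1.5,0,0,0,0,0,0,-1.5,0,0,0,0,0,0,-1,0,0,0,0,0,0,0,0,0,0,0,0,0,0,0,0,0,0]'

```text
time_s: 38.55
ee_pos: [487.4, -12.1, 135.2]
ee_rot: [-180.0, -0.0, -2.1]
force: [-2.3, 1.3, 9.1]
gripper_width: 0.3
```

servo_tool --motion '[0,0,0,0,0,0,0,0,0,0,0,0,0,0,0,0,5,0,0,0,0,0,0,20,0,0,0,0,0,0,35,0,0,0,0,0,0,35,0,0,0,0,-20,0,30,0,0,0,0,-20,0,10,0,0,0,0,0,0,0,0,0,0,0,0,0,0,0,0,0,0]'

```text
time_s: 39.38
ee_pos: [447.2, -12.5, 269.7]
ee_rot: [180.0, -0.1, -2.1]
force: [1.5, 0.3, -0.3]
gripper_width: 0.4
```

```bash
python3 - <<'E'
from h import *
st(); caps(('side','scene'),fn='pl',guess=((519,95),(522,189)),z1=118,rad=45)
f=grab('wrist','plw');W=cloud(f)
for n in ('side','scene'):
  f=grab(n); W=cloud(f); m=redm(f['image'])&(W[...,2]>148)&(W[...,2]<160)&(W[...,0]<520)&(W[...,1]>100)&(W[...,1]<280); q=W[m]
  print(m.sum(),cv2.minAreaRect(q[:,:2].astype(np.float32)))
  m=redm(f['image'])&(W[...,2]>62)&(W[...,2]<75)&(np.hypot(W[...,0]-513,W[...,1]+404)<50);q=W[m];print('capper',np.round(q.mean(0),1))
E
```

```text
t 39.38 pos [447.2 -12.5 269.7] rot [ 1.7997e+02 -1.3000e-01 -2.0700e+00] F [ 1.5  0.3 -0.3] w 0.4
side (519, 95) few 0
side (522, 189) few 0
scene (519, 95) few 0
scene (522, 189) few 0
57 ((463.43084716796875, 188.00701904296875), (85.95915222167969, 5.378719329833984), 88.3695068359375)
capper [ 514.7 -405.2   66.7]
220 ((461.9029541015625, 191.59951782226562), (86.85884094238281, 20.480209350585938), 85.94834899902344)
capper [ 515.8 -401.1   67.4]
```

View pics/plside.png

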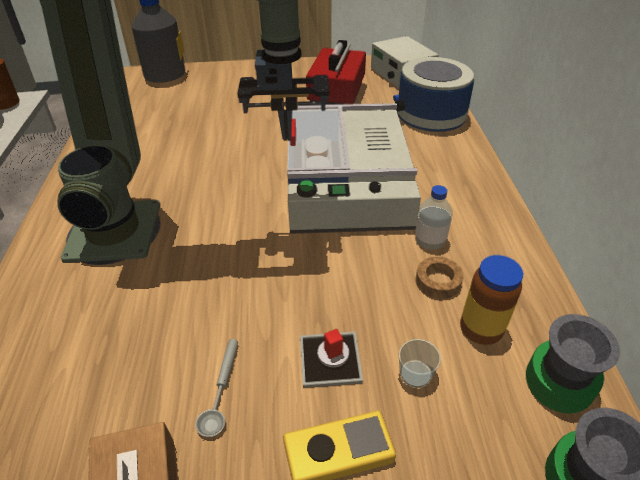

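View pics/plscene.png

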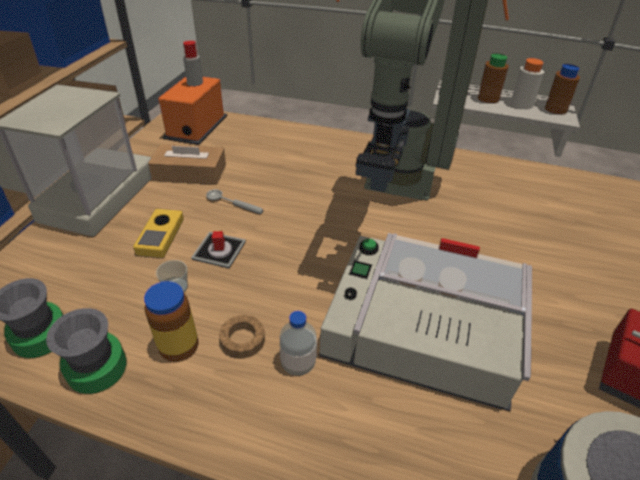

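The guard is shut over two upright jars (caps at about (411,268) and (453,278) in the scene view), the capper stands in its rest and the bystanders have not moved. I'm handing in.

```bash
python3 - <<'E'
from h import *
print(env.job_done()); st()
E
```

```text
the job is handed in; nothing more can be done
None
the job is handed in; nothing more can be done
```

The job is done and handed in at about 39 s, well within the 210 s limit. Two jars were present, and no third one showed in any camera view.

- **Guard and capping:** I slid the guard fully open, then pressed both caps home with the capping tool while the jars stood on the bench. Each press hit a firm stop at about 29 N. The cap tops dropped about 8 mm, to 94.5 mm on the wrist camera, against 95 mm expected. I take the 1 mm shortfall from a full 9 mm as the caps starting slightly pressed.
- **Tool rest:** The capping tool went back into its rest before I loaded any jar. The last pictures show it standing there.
- **Loading:** Both jars stand upright, one in the middle cell and one in the right-hand cell, with cap tops at about 107 mm. The last pictures show them in place under the shut guard.
- **Shut and start:** The guard travelled 150 mm to its closed stop. The green button went down about 5.8 mm to its stop at 9 N.

In the final check, the script that measures cap positions could not read them through the clear guard. For the jars' final position I relied on the pictures and on the measurements taken just before closing. I saw no grip slip and no knocked jar, and the other things on the bench look unmoved.

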